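# Stow the drying-rack knobs under the keeper bar

### The job

Before the balcony table is folded up, finish stowing the three wooden drying-rack knobs on the sloping aluminium rack, where one already stands: one on each engraved circle, flat on the slope in a neat row along the lip, each set down rather than dropped. Then swing the steel keeper bar down over them until it clicks fully home in its catch, and let go. Leave the other things on the table where they are.

Things in the scene. Friction and masses are not known exactly. Their poses are not given: they have to be found in the camera images.
- knob0: Plain round wooden knob, a squat cylinder 40 mm in diameter and 30 mm tall with a bevelled top edge, standing on the table; origin at the centre of its underside, z up its axis. Any knob may go on any circle.
- knob1: Identical knob, as knob0.
- knob2: Identical knob that already stands on the left-hand circle of the sloping plate, spot2, and may stay there.
- deck: The rack's sloping aluminium plate, fixed, rising away from the robot at 30 degrees. Origin on its surface at the middle circle's centre, about 50 mm above the table; x up the slope, y along the row, z square out of the plate (up and towards the robot). Spans x -28 to 130, y -173 to 173 mm. Lip at the lower edge: inner face at x = -22 mm, 13 mm high; a knob on a circle clears it by 2 mm.
- rail (a point): Middle of a level steel rail, 14 mm thick and 330 mm long, over the row, parallel to deck y at deck x = 84, z = 125 mm, with arms and posts behind it at both ends. A hand pointing straight down on the row would strike it: come in square to the plate. Axes: z up, y along the rail.
- catch_nose (a point): Tip of the sprung catch nose at the right end of the row, deck (0, -124, 45) mm; it is pushed back to the right as the bar's end passes. Its post stands behind it at deck y -165 to -151, x -12 to 12 mm, 61 mm tall. Axes as the deck's.
- spot0 (a point): Centre of the right-hand engraved circle (49 mm across) on the plate's surface, at deck y = -70 mm; axes as the deck's.
- spot1 (a point): Centre of the middle circle, at deck y = 0.
- spot2 (a point): Centre of the left-hand circle, at deck y = 70 mm.
- keeper (a joint): Angle of the steel keeper bar, rad: 0 = fully shut, lying along the row in the catch; grows as it swings up and outward to the left, to 2.2. The bar is 14 mm wide (along deck x), 8 mm thick, 275 mm long from its hinge, its centre line 37 mm above the plate when shut (3 mm over the knobs). It stays where it is left. From about 0.06 its end meets the sprung nose; about 6 N there snaps it past.
- keeper_hinge (a point): Point on the keeper's hinge axis, in the middle of the bar's width, at deck (0, 147, 37) mm; the hinge axis is parallel to deck x. Its fixed bracket is 53 mm tall, at deck y 137 to 157, x -15 to 15 mm.
- keeper_end (a point): Point on the bar's centre line 255 mm from the hinge, 20 mm short of its free end: a good place to pinch it across its 14 mm width or press it. Its y axis points along the bar to the hinge, x along the hinge axis, z out of the bar's upper face (as it is when shut).
- nozzle: Bystander: steel spray nozzle standing upright, 34 mm in diameter, 95 mm tall; origin at the centre of its underside.
- cup: Bystander: blue ceramic cup, 76 mm in diameter, 85 mm tall; origin at the centre of its underside.
- jar: Bystander: grey jar with a screw lid, 72 mm in diameter, 85 mm tall; origin at the centre of its underside.
- peg_a: Bystander: wooden clothes peg lying flat, 72 x 10 x 11 mm, along its x; origin under its centre.
- peg_b: Bystander: clothes peg, as peg_a.
There are look-alikes about, which are no part of the job. Leave any white look-alike of the knob1 alone. What is shaped like the knob0 but black is not meant.

How it is judged:
By the outcome, as a careful person would: the job done as asked, in the order asked, and still so for the second after the job is handed in, with the robot touching nothing.
It also fails if it takes over 72 s, if anything falls off the work surface, if the arm or the gripper's body presses on something with over 40 N, if the wrist force passes 120 N, or if a joint passes its speed limit or range.

### The arm

A 6-joint arm with a two-finger parallel gripper is mounted at the origin on the work surface. World frame = base frame: x ahead of the robot, y to its left, z up, the work surface at z = 0. Lengths are in m, angles in degrees, forces in N, time in s.
With the tool pointing down it reaches from about 0.375 to 0.9 m from the base axis. Payload 3.1 kg.
Tool frame: the origin (TCP) lies at the very end of the fingers, on their centre line; the grasp point (between the pads) lies 19 mm behind it (bot.tcp_to_grasp is the distance from the TCP to the grasp point, in m); z points along the fingers, y is the line along which they close (so a half turn about z gives the same grasp; the last joint's range is limited). The gripper opens to 87 mm and grips with 3 to 60 N. Pads are 19 mm wide; open, the fingers measure 117 mm over their backs; the gripper's body (75 mm by 190 mm) begins 51 mm behind the grasp point.
Start: joints at [-81.561, 30.224, 82.088, -0, 67.689, -10.227], TCP at [0.2, -0.592, 0.223] pointing down, gripper open.
Joint ranges: [-176.69, 176.69], [-43.24, 126.21], [12.49, 139.97], [-82, 262], [0, 151.66], [-163.58, 163.58]. Speed limits (degrees/s): [159.86, 159.86, 180, 180, 180, 180].

### API

Orientations are given as a 3x3 rotation matrix whose columns are the frame's x, y, z axes.
In Python, from rig import telemetry, capture, camera_info, job, bot gives the robot as it stands. The module is installed in compiled form; this text tells all that it offers.
- The arm moves only by the tool carry_out, never from a script. Its argument "deltas" is a list that holds one entry, the list of rows, each a list of 7 numbers: the shift along the tool's x, y, z scaled (see below), then the turn, a rotation vector about the tool's x, y, z scaled (see below), then the closure, from -1 (fully open) to 1 (shut). In form: [[[dx, dy, dz, ax, ay, az, claw], ...]]. A call has exactly 10 rows; each row is the pose to reach, as a shift and turn from the pose commanded when the call began, along the tool's axes at that moment, turning the shorter way round; what a row does not reach only later rows make up. The controller multiplies each number of a shift by 15 cm and each number of a turn by 360 degrees. A row lasts 1/12 s, in which the tool goes at most 41.7 mm and 7.16 degrees, less where a joint would pass 70% of its speed; a pose out of reach is approached as far as the arm can. A call with a number of a shift or a turn outside -1 to 1 is refused whole. A call with a gripper value outside its range is refused whole. The fingers move at their own pace and stop on an object; the grip force is fixed at half the most. Time passes only in rows, so rows that repeat a pose let the fingers close, or fill a call up. It gives the time, the measured TCP pose, the force, the opening and the grip force at its end, in the units of the state.
- telemetry.read_state(): the state, without advancing time (a new reading comes with each control period).
- capture(name): name is "side" or "top" or "wrist"; returns the picture (384x512x3 uint8, red, green, blue); there is no depth.
- camera_info(name): a dict with "mtx" (3x3 intrinsics, pixels), "cam_to_world" (4x4, takes a point from camera to world coordinates); the wrist camera has in their place "T_tool_cam" (4x4, takes a point from camera to tool coordinates, whose origin is the TCP and whose axes are the flange's). Camera axes: x right, y down, z forward; pixel columns grow to the right and rows downward; lengths in m; the calibration is good to about 2 mm. The wrist camera is an equidistant fisheye: a pixel r from the principal point sees the ray r / f radians off the axis. A picture is of the moment at which its call begins: read the wrist's pose just before it. camera_info takes no time and is no camera call.
- job.hand_in(): hands the job in; it is judged then, once.
The state is a dict: "time_s": time; "joint_positions": joint angles; "qvel": joint speeds; "tau": joint torques, N m; "position": TCP position; "tcp_rot": TCP orientation; "force": force on the tool from outside, world axes, zero at the start; "moment": the same for the moment, N m; "opening": opening from 0.0 (shut) to 1.0 (fully open); "grasp_force": force on a finger pad.
Only numpy, scipy, OpenCV 4.12 (cv2) and the standard library are available. Lean on these libraries where they do the work, as an engineer would, in place of code of your own. Each camera call takes 0.05 s, during which the arm holds its last target. There are 200 camera calls.

## Working session

There is one attempt and no reset: what is moved stays moved. The work goes in short steps, Python scripts to look and compute and a tool call to move; the robot and the scene stay as the last step left them, time stands still between calls to the robot, and variables do not carry over. Pictures are saved under pics/ and viewed, at most 10 in all, crops included, and the job is handed in when it is done.

Besides the shell and the picture viewer there is one more tool, called after "Call:" as a command line: name --argument value ..., lists and objects as JSON in quotes. carry_out: Moves the arm, as the interface text tells. Its arguments: {"type":"object","properties":{"deltas":{"type":"array","items":{"type":"array","items":{"type":"array","items":{"type":"number"}}}}},"required":["deltas"]}

```bash
mkdir -p pics; python3 - <<'E'
from rig import *
import cv2,numpy as np
np.set_printoptions(precision=4,suppress=True)
s=telemetry.read_state();print(s)
for n in("side","top","wrist"):
    im=capture(n);cv2.imwrite(f"pics/{n}0.png",im[:,:,::-1]);print(n,camera_info(n))
print([a for a in dir(bot) if a[0]!='_'])
a=cv2.imread("pics/side0.png");b=cv2.imread("pics/top0.png")
E
```

```text
{'time_s': 0.0, 'joint_positions': array([-81.5605,  30.2802,  82.1552,  -0.0005,  67.6881, -10.2261]), 'qvel': array([ 0.0394,  0.0036,  0.0319,  0.0611, -0.0664, -0.0618]), 'tau': array([  0.0013, -44.0034, -17.6594,   0.0634,   0.0581,  -0.0001]), 'position': array([ 0.2   , -0.5914,  0.2216]), 'tcp_rot': array([[ 0.9474,  0.32  , -0.0003],
       [ 0.32  , -0.9474,  0.0021],
       [ 0.0004, -0.0021, -1.    ]]), 'force': array([-0.0422,  0.7986,  0.3003]), 'moment': array([-0.0174,  0.0197, -0.0088]), 'grasp_force': 0.0, 'opening': 0.9993094939238818}
side {'mtx': array([[400.9886,   0.    , 256.4248],
       [  0.    , 400.9886, 197.657 ],
       [  0.    ,   0.    ,   1.    ]]), 'cam_to_world': array([[ 0.899 , -0.3105,  0.3088,  0.1514],
       [-0.4374, -0.6025,  0.6676, -0.9   ],
       [-0.0212, -0.7353, -0.6774,  1.0234],
       [ 0.    ,  0.    ,  0.    ,  1.    ]])}
top {'mtx': array([[464.0053,   0.    , 263.4766],
       [  0.    , 464.0053, 185.9421],
       [  0.    ,   0.    ,   1.    ]]), 'cam_to_world': array([[-0.0023, -0.9934,  0.1143,  0.3794],
       [-1.    ,  0.0015, -0.0071, -0.0238],
       [ 0.0069, -0.1143, -0.9934,  1.5007],
       [ 0.    ,  0.    ,  0.    ,  1.    ]])}
wrist {'mtx': array([[297.3186,   0.    , 253.3064],
       [  0.    , 297.3186, 198.6628],
       [  0.    ,   0.    ,   1.    ]]), 'T_tool_cam': array([[ 0.0003, -0.9618, -0.2739,  0.0755],
       [ 1.    ,  0.0005, -0.0006, -0.0017],
       [ 0.0007, -0.2739,  0.9618, -0.1608],
       [ 0.    ,  0.    ,  0.    ,  1.    ]])}
['PlanningError', 'tcp_to_grasp']
```

View pics/top0.png

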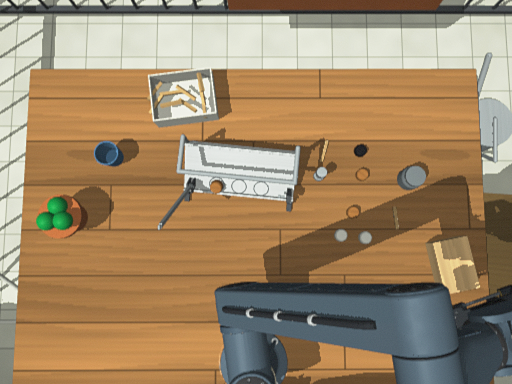

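View pics/side0.png

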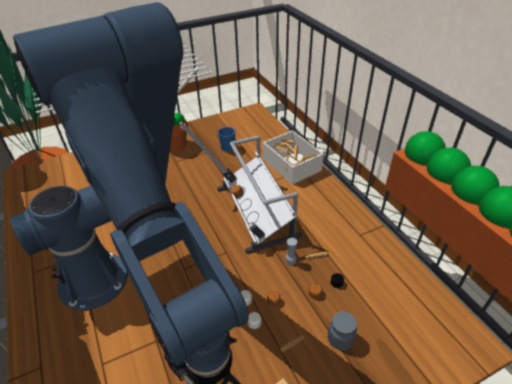

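The top view shows the knobs at about (362,174) and (353,211), with white decoys at (341,235) and (366,238) and a black one at (361,151). The circles are near (216,186), (238,187) and (261,188), and the open bar runs from (190,187) to (160,228). I'll zoom in and compute first estimates.

```bash
cat > h.py <<'E'
from rig import *
import cv2,numpy as np
from scipy.spatial.transform import Rotation as R
np.set_printoptions(precision=4,suppress=True)
def ray(n,uv,s=None):
    c=camera_info(n);m=c["mtx"];u=(np.array(uv,float)-m[:2,2])/m[0,0]
    if n=="wrist":
        r=np.hypot(*u);d=np.r_[u/max(r,1e-9)*np.sin(r),np.cos(r)]
        T=np.eye(4);T[:3,:3]=s["tcp_rot"];T[:3,3]=s["position"];T=T@c["T_tool_cam"]
    else: d=np.r_[u,1];T=c["cam_to_world"]
    d=T[:3,:3]@d;return T[:3,3],d/np.linalg.norm(d)
def onz(n,uv,z,s=None):
    o,d=ray(n,uv,s);return o+d*(z-o[2])/d[2]
def tri(rs):
    A=sum(np.eye(3)-np.outer(d,d) for o,d in rs);b=sum((np.eye(3)-np.outer(d,d))@o for o,d in rs)
    p=np.linalg.solve(A,b);return p,max(np.linalg.norm(np.cross(p-o,d)) for o,d in rs)
def proj(n,p,s=None):
    c=camera_info(n);m=c["mtx"]
    if n=="wrist":
        T=np.eye(4);T[:3,:3]=s["tcp_rot"];T[:3,3]=s["position"];T=T@c["T_tool_cam"]
    else:T=c["cam_to_world"]
    q=T[:3,:3].T@(np.asarray(p)-T[:3,3])
    if n=="wrist":
        r=np.hypot(*q[:2]);return m[:2,2]+m[0,0]*np.arctan2(r,q[2])*q[:2]/r
    return m[:2,2]+m[0,0]*q[:2]/q[2]
E
python3 - <<'E'
from h import *
a=cv2.imread("pics/top0.png")[130:250,145:435];b=cv2.imread("pics/side0.png")[100:340,170:370]
a=cv2.resize(a,None,fx=2.75,fy=2.75,interpolation=2);cv2.imwrite("pics/topc.png",a)
cv2.imwrite("pics/sidec.png",cv2.resize(b,None,fx=2.5,fy=2.5,interpolation=2))
for n in("top","side"):
    im=cv2.imread(f"pics/{n}0.png");h=cv2.cvtColor(im,cv2.COLOR_BGR2HSV)
    print(n,"knob hsv",[h[y,x] for x,y in ([(216,186),(362,174),(353,211),(380,185)] if n=="top" else [(237,189),(316,292),(274,298),(300,280)])])
    m=cv2.inRange(h,(0,150,60),(13,255,255))
    k,l,st,c=cv2.connectedComponentsWithStats(m)
    for i in range(1,k):
        if 15<st[i,4]<600: print(st[i],c[i], onz(n,c[i],0.028))
E
```

```text
top knob hsv [array([ 14, 163, 185], dtype=uint8), array([ 15, 162, 175], dtype=uint8), array([ 15, 165, 175], dtype=uint8), array([ 16, 143, 160], dtype=uint8)]
side knob hsv [array([ 14, 189, 155], dtype=uint8), array([ 14, 190, 156], dtype=uint8), array([ 14, 188, 160], dtype=uint8), array([ 14, 168, 141], dtype=uint8)]
[240  69  17  10  92] [247.7826  73.5978] [1.0049 1.012  0.028 ]
[219  73  18  11  88] [227.625   77.9091] [0.8863 1.0172 0.028 ]
[198  78  19  11 104] [207.7596  82.7308] [0.7704 1.0159 0.028 ]
[261  81  14  14  51] [268.2549  86.2549] [1.037  0.8271 0.028 ]
[180  83  16  11  69] [188.7536  87.5217] [0.6625 1.0129 0.028 ]
[278  92   5   8  19] [279.4737  95.7368] [1.0407 0.7103 0.028 ]
[287 100   7  12  38] [289.9737 105.4737] [1.0398 0.6014 0.028 ]
[296 109   9  11  37] [299.8919 113.8649] [1.0427 0.5116 0.028 ]
[ 55 115   5   8  17] [ 56.8235 118.8824] [0.0033 1.0123 0.028 ]
[ 41 116  13  11  76] [ 46.6316 120.9211] [-0.0421  1.0159  0.028 ]
[307 118   9  13  51] [311.1176 124.4314] [1.0411 0.4087 0.028 ]
[185 121   9  10  31] [189.1613 124.9032] [0.546  0.6659 
[... 2513 characters left out ...]
 [ 0.6484 -0.5705  0.028 ]
[ 40 343   7   6  18] [ 42.6111 345.6111] [-0.1514 -0.1796  0.028 ]
[  8 359  12  20 107] [ 13.1776 368.2336] [-0.2241 -0.2109  0.028 ]
[ 28 365   8   5  19] [ 31.4737 367.2105] [-0.1818 -0.229   0.028 ]
[355 365  15  12  40] [362.7   368.875] [ 0.5652 -0.6061  0.028 ]
[164 366   9  13  35] [167.6857 370.9714] [ 0.1269 -0.3936  0.028 ]
[403 369  11  15  39] [407.7949 375.9487] [ 0.6529 -0.6693  0.028 ]
[ 35 370   6   7  23] [ 37.4348 373.087 ] [-0.1692 -0.252   0.028 ]
[308 371  11   7  20] [313.   374.45] [ 0.4474 -0.5629  0.028 ]
[  9 377  18   7  49] [ 18.1224 381.    ] [-0.214  -0.2516  0.028 ]
[ 26 377  15   7  34] [ 32.7647 380.1176] [-0.181  -0.2657  0.028 ]
```

View pics/topc.png

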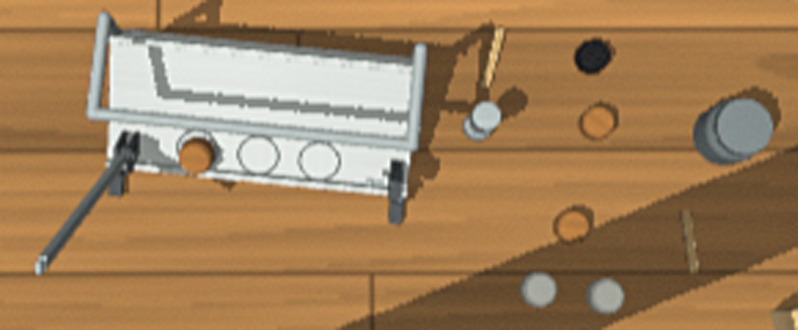

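View pics/sidec.png

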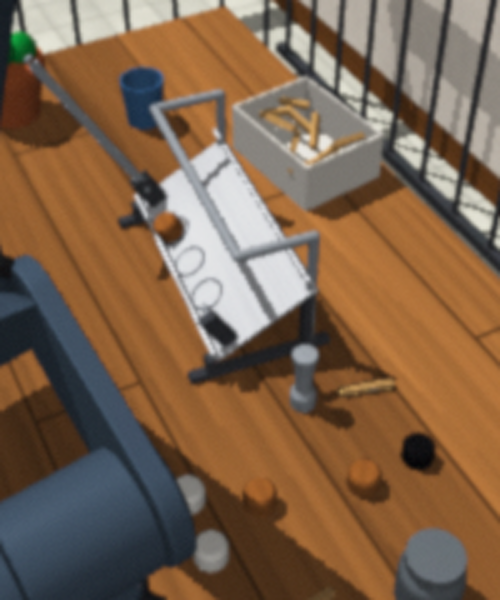

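The crops show the knobs' tops at top (362.6,173.4) and (353.2,211.2). The free circles are at top (239,186.2) and (261.2,188.3), side (246,204.6) and (253,217.4). The bar end is near top (160,226), side (184,125).

```bash
python3 - <<'E'
from h import *
T=lambda x,y:((x+.5)/2.75+145-.5,(y+.5)/2.75+130-.5)
S=lambda x,y:((x+.5)/2.5+170-.5,(y+.5)/2.5+100-.5)
P=dict(knobA=(T(599,120),S(364,470)),knobB=(T(573,224),S(259,488)),s1=(T(259,155),S(190,262)),s0=(T(320,161),S(208,294)),
 bartip=(T(40,266),S(32,62)),hinge=(T(130,140),S(150,188)),nozzletop=(T(487,114),S(305,354)),railR=(T(410,145),S(240,252)),railL=(T(93,113),S(158,107)),catch=(T(396,165),S(217,325)))
r={}
for k,(a,b) in P.items():
    p,e=tri([ray("top",a),ray("side",b)]);r[k]=p;print(k,p,e)
d=r["s1"]-r["s0"];print("row",d,np.linalg.norm(d),np.degrees(np.arctan2(-d[0],d[1])))
d=r["railL"]-r["railR"];print("rail",d,np.linalg.norm(d),np.degrees(np.arctan2(-d[0],d[1])))
for k in("knobA","knobB"):print(onz("top",P[k][0],.03))
E
```

```text
knobA [ 0.5877 -0.3512  0.0314] 0.0010220644513827548
knobB [ 0.4665 -0.3179  0.0317] 0.0010643440660595446
s1 [0.5456 0.0432 0.0513] 0.00026873026946574226
s0 [ 0.5393 -0.0267  0.0532] 0.0006395830385256592
bartip [0.4139 0.2336 0.3111] 0.001224162192057139
hinge [0.5543 0.1883 0.078 ] 0.005846753314547562
nozzletop [ 0.5851 -0.212   0.096 ] 0.0012881273429225248
railR [ 0.5403 -0.119   0.2071] 0.0023005970721933777
railL [0.5743 0.2056 0.2045] 0.00249709536973455
catch [ 0.5231 -0.1091  0.0814] 0.008186929007437893
row [ 0.0063  0.07   -0.0019] 0.07029189249786774 -5.178206232234925
rail [ 0.034   0.3247 -0.0026] 0.3264560614806875 -5.983824480823742
[ 0.5888 -0.3519  0.03  ]
[ 0.4676 -0.3186  0.03  ]
```

```bash
cat >> h.py <<'E'
def down(yaw):
    c,s=np.cos(np.radians(yaw)),np.sin(np.radians(yaw));return np.array([[c,s,0],[s,-c,0],[0,0,-1.]])
def plan(*targets):
    s=telemetry.read_state();p,M=s["position"],s["tcp_rot"]
    print("t",round(s["time_s"],2),"p",p,"F",s["force"],"open",round(s["opening"],3))
    for tp,tM in targets:
        tp=np.array(tp,float);v=R.from_matrix(M.T@tM).as_rotvec()
        print("shift",M.T@(tp-p)/.15,"turn",v/2/np.pi,"deg",np.degrees(np.linalg.norm(v)).round(1))
        p,M=tp,tM
E
python3 - <<'E'
from h import *
plan(([.33,-.46,.22],down(69)),([.46,-.33,.2],down(120)))
print(onz("top",((743.5)/2.75+144.5,(125.5)/2.75+129.5),.085),"jar")
print(onz("top",((594.5)/2.75+144.5,(55.5)/2.75+129.5),.03),"black")
E
```

```text
t 0.15 p [ 0.2    -0.5916  0.2218] F [-0.835  -0.283  -0.7144] open 1.0
shift [ 1.1018 -0.5535  0.0132] turn [-0.0002 -0.0002 -0.1398] deg 50.3
shift [1.1197 0.4985 0.1333] turn [ 0.      0.     -0.1417] deg 51.0
[ 0.5751 -0.5013  0.085 ] jar
[ 0.6658 -0.3481  0.03  ] black
```

Call:
carry_out --deltas '[[[0.1,-0.05,0,0,0,-0.014,-0.38],[0.2,-0.1,0,0,0,-0.028,-0.38],[0.32,-0.16,0,0,0,-0.045,-0.38],[0.45,-0.23,0,0,0,-0.063,-0.38],[0.58,-0.3,0,0,0,-0.081,-0.38],[0.7,-0.36,0,0,0,-0.098,-0.38],[0.82,-0.42,0,0,0,-0.115,-0.38],[0.92,-0.47,0,0,0,-0.129,-0.38],[0.98,-0.5,0,0,0,-0.137,-0.38],[1,-0.51,0,0,0,-0.14,-0.38]]]'

```text
time_s: 0.98
position: [0.3187, -0.4698, 0.2223]
tcp_rot: [[0.354, 0.935, -0.0], [0.935, -0.354, 0.002], [0.001, -0.001, -1.0]]
force: [1.4, 0.1, 0.1]
opening: 0.686
grasp_force: 0.0
```

```bash
python3 - <<'E'
from h import *
plan(([.45,-.34,.19],down(120)))
E
```

```text
t 0.98 p [ 0.3187 -0.4698  0.2223] F [1.3838 0.1489 0.1234] open 0.686
shift [1.1191 0.5125 0.2162] turn [-0.     -0.0002 -0.1409] deg 50.7
```

Call:
carry_out --deltas '[[[0.1,0.05,0.02,0,0,-0.014,-0.38],[0.2,0.1,0.04,0,0,-0.028,-0.38],[0.32,0.16,0.07,0,0,-0.045,-0.38],[0.45,0.23,0.1,0,0,-0.063,-0.38],[0.58,0.3,0.13,0,0,-0.081,-0.38],[0.7,0.36,0.15,0,0,-0.098,-0.38],[0.82,0.42,0.17,0,0,-0.115,-0.38],[0.92,0.47,0.19,0,0,-0.129,-0.38],[0.98,0.5,0.2,0,0,-0.138,-0.38],[1,0.51,0.2,0,0,-0.141,-0.38]]]'

```text
time_s: 1.82
position: [0.4433, -0.3578, 0.192]
tcp_rot: [[-0.5, 0.866, -0.001], [0.866, 0.5, 0.001], [0.001, -0.0, -1.0]]
force: [-0.1, -0.6, 0.7]
opening: 0.69
grasp_force: 0.0
```

```bash
python3 - <<'E'
from h import *
s=telemetry.read_state();im=capture("wrist");cv2.imwrite("pics/w1.png",im[:,:,::-1])
for q in([.588,-.3515,.03],[.467,-.318,.03]):print(proj("wrist",q,s))
print(s["position"],s["tcp_rot"],s["joint_positions"])
cv2.imwrite("pics/w1b.png",cv2.resize(im[:,:,::-1],None,fx=1.5,fy=1.5))
E
```

```text
[356.5558 238.9828]
[289.0438 165.8325]
[ 0.4433 -0.3578  0.192 ] [[-0.4996  0.8663 -0.0006]
 [ 0.8663  0.4996  0.001 ]
 [ 0.0011 -0.     -1.    ]] [-50.1464  28.1611  91.9441   0.0117  59.9587 -80.1264]
```

View pics/w1b.png

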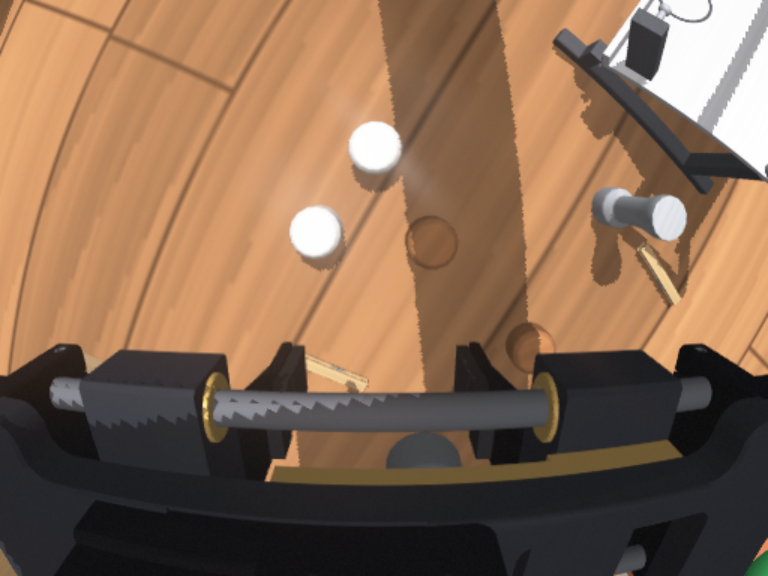

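The wrist view shows knob B at about (287,161), knob A partly occluded at (353,231) and two white decoys. I'll fit B more finely.

```bash
cat >> h.py <<'E'
def circ(n,im,c,r0,r1,half=32):
    x,y=int(c[0]),int(c[1]);g=cv2.resize(cv2.cvtColor(im[y-half:y+half,x-half:x+half],cv2.COLOR_BGR2GRAY),None,fx=4,fy=4,interpolation=cv2.INTER_CUBIC)
    k=cv2.HoughCircles(cv2.GaussianBlur(g,(0,0),2),cv2.HOUGH_GRADIENT,1,2,param1=60,param2=12,minRadius=int(r0*4),maxRadius=int(r1*4))
    return None if k is None else np.array([[(a+.5)/4+x-half-.5,(b+.5)/4+y-half-.5,q/4] for a,b,q in k[0][:6]])
E
python3 - <<'E'
from h import *
s=telemetry.read_state();im=cv2.imread("pics/w1.png")
for z in(0,.015,.03):print(proj("wrist",[.467,-.318,z],s))
k=circ("wrist",im,(287,161),12,22);print(k)
for a in k:print(onz("wrist",a[:2],.015,s),onz("wrist",a[:2],.03,s))
E
```

```text
[286.2328 161.3553]
[287.6556 163.3288]
[289.2033 165.4797]
[[282.75  160.     13.575]]
[ 0.4601 -0.3176  0.015 ] [ 0.4576 -0.3164  0.03  ]
```

```bash
python3 - <<'E'
from h import *
plan(([.4665,-.318,.08],down(120)))
E
```

```text
t 1.87 p [ 0.4433 -0.3581  0.1922] F [ 0.4251 -0.6801 -0.7177] open 0.69
shift [0.1542 0.2676 0.7481] turn [ 0.     -0.0001 -0.0002] deg 0.1
```

Call:
carry_out --deltas '[[[0.02,0.03,0.08,0,0,0,-0.38],[0.04,0.07,0.2,0,0,0,-0.38],[0.06,0.11,0.32,0,0,0,-0.38],[0.09,0.16,0.44,0,0,0,-0.38],[0.12,0.2,0.56,0,0,0,-0.38],[0.14,0.24,0.66,0,0,0,-0.38],[0.15,0.26,0.72,0,0,0,-0.38],[0.155,0.268,0.75,0,0,0,-0.38],[0.155,0.268,0.75,0,0,0,-0.38],[0.155,0.268,0.75,0,0,0,-0.38]]]'

```text
time_s: 2.7
position: [0.4661, -0.3196, 0.0805]
tcp_rot: [[-0.497, 0.868, 0.001], [0.868, 0.497, -0.001], [-0.001, 0.0, -1.0]]
force: [-0.5, -0.2, -0.2]
opening: 0.688
grasp_force: 0.0
```

```bash
python3 - <<'E'
from h import *
s=telemetry.read_state();im=capture("wrist")[:,:,::-1];cv2.imwrite("pics/w2.png",im)
print(s["position"])
for z in(0,.015,.03):print(proj("wrist",[.4665,-.318,z],s))
cv2.imwrite("pics/w2b.png",cv2.resize(im[140:384,120:400],None,fx=2.4,fy=2.4,interpolation=2))
E
```

```text
[ 0.4661 -0.3196  0.0805]
[253.6501 206.37  ]
[253.6992 211.989 ]
[253.7544 218.3199]
```

View pics/w2b.png

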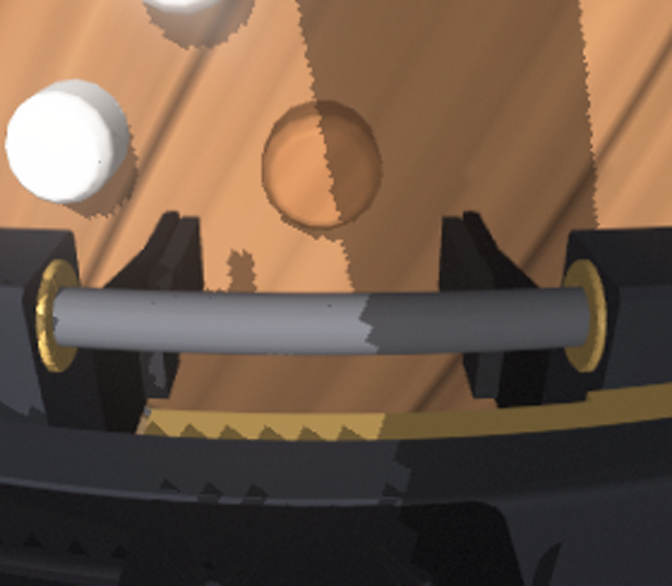

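```bash
python3 - <<'E'
from h import *
s2=telemetry.read_state();im=cv2.imread("pics/w2.png")
s1={"position":np.array([.4433,-.3578,.192]),"tcp_rot":np.array([[-.4996,.8663,-.0006],[.8663,.4996,.001],[.0011,0,-1]])}
r=[ray("wrist",(287.0,161.0),s1),ray("wrist",(253.9,208.2),s2),ray("top",((573.5)/2.75+144.5,(224.5)/2.75+129.5)),ray("side",((259.5)/2.5+169.5,(488.5)/2.5+99.5))]
print("w1w2",tri(r[:2]),"w2top",tri([r[1],r[2]]),"w2side",tri([r[1],r[3]]),"all",tri(r))
for z in(0,.015,.03):print(z,[(o+d*(z-o[2])/d[2])[:2] for o,d in r])
print(circ("wrist",im,(254,208),22,30,40))
# whites for scale/height check
h=cv2.cvtColor(im,cv2.COLOR_BGR2HSV);m=cv2.inRange(h,(0,0,150),(180,70,255));k,l,st,c=cv2.connectedComponentsWithStats(m)
for i in range(1,k):
    if st[i,4]>300:print(st[i],c[i],onz("wrist",c[i],.03,s2))
t=cv2.imread("pics/top0.png")
for q in((341,235),(366,238)):print(onz("top",q,.03))
g=cv2.cvtColor(im,cv2.COLOR_BGR2GRAY);print(g[208,222:286],g[176:242,248])
E
```

```text
w1w2 (array([ 0.4652, -0.3157,  0.0142]), np.float64(0.000251688141898926)) w2top (array([ 0.4722, -0.3298, -0.0321]), np.float64(0.0014766970920252968)) w2side (array([ 0.4657, -0.3133,  0.0245]), np.float64(0.0019517131054131516)) all (array([ 0.4653, -0.3154,  0.0268]), np.float64(0.004544126825373097))
0 [array([ 0.4675, -0.3167]), array([ 0.4678, -0.3197]), array([ 0.4694, -0.3246]), array([ 0.4755, -0.299 ])]
0.015 [array([ 0.4648, -0.3156]), array([ 0.4653, -0.3155]), array([ 0.4685, -0.3216]), array([ 0.4708, -0.3078])]
0.03 [array([ 0.4622, -0.3145]), array([ 0.4629, -0.3113]), array([ 0.4676, -0.3186]), array([ 0.466 , -0.3166])]
[[257.75  209.75   29.575]
 [257.25  209.5    29.025]
 [257.75  209.     29.575]
 [254.    208.     25.5  ]
 [256.5   209.75   28.475]
 [255.25  207.25   26.45 ]]
[ 430    0   82   92 3126] [486.3637  41.1126] [ 0.5662 -0.0759  0.03  ]
[ 170   93   54   58 2316] [195.9478 120.1015] [ 0.3945 -0.2749  0.03  ]
[421 150  28  31 385] [431.1065 162.8442] [ 0.5697 -0.2066  0.03  ]
[ 475  170   30   47 1075] [489.2288 193.1293] [ 0.6493 -0.1899  0.03  ]
[ 122  173   51   52 1907] [145.936  198.1117] [ 0.3865 -0.3459  0.03  ]
[143 270 131   9 694] [209.9035 274.7478] [ 0.4602 -0.3795  0.03  ]
[ 0.3924 -0.2787  0.03  ]
[ 0.3828 -0.3574  0.03  ]
[174 173 173 173 173 173 167 110 123 129 139 152 160 162 164 163 165 165
 166 168 169 170 170 171 172 172 172 172 172 172 171 170 169 159 113  99
  99 100  98  98  99 100 100  99  99 100 102 102 103 101 100  99  92  90
  88  85  86  97 105 105 105 104 104 103] [162 168 170 170 170 170 141 110 106 108 110 109 124 140 153 156 159 161
 168 175 175 170 167 169 169 171 171 171 172 172 173 173 172 172 170 171
 170 168 168 167 166 164 164 162 161 159 158 159 158 158 157 158 158 158
 158 155 140 123  85  92 101 106 166 166 167 168]
```

```bash
python3 - <<'E'
from h import *
plan(([.4655,-.316,.006],down(120)))
E
```

```text
t 2.75 p [ 0.4663 -0.3198  0.0808] F [ 0.8812 -0.6448  0.1037] open 0.692
shift [0.0255 0.0075 0.4988] turn [ 0.      0.0003 -0.0006] deg 0.2
```

Call:
carry_out --deltas '[[[0.0255,0.0075,0.06,0,0,0,-0.38],[0.0255,0.0075,0.16,0,0,0,-0.38],[0.0255,0.0075,0.27,0,0,0,-0.38],[0.0255,0.0075,0.37,0,0,0,-0.38],[0.0255,0.0075,0.45,0,0,0,-0.38],[0.0255,0.0075,0.49,0,0,0,-0.38],[0.0255,0.0075,0.498,0,0,0,-0.38],[0.0255,0.0075,0.498,0,0,0,-0.38],[0.0255,0.0075,0.498,0,0,0,-0.1],[0.0255,0.0075,0.498,0,0,0,0.05]]]'

```text
time_s: 3.58
position: [0.4656, -0.3153, 0.0061]
tcp_rot: [[-0.497, 0.868, 0.001], [0.868, 0.497, -0.001], [-0.002, 0.0, -1.0]]
force: [1.0, -0.2, -0.4]
opening: 0.607
grasp_force: 0.0
```

Call:
carry_out --deltas '[[[0,0,0,0,0,0,0.15],[0,0,0,0,0,0,0.3],[0,0,0,0,0,0,0.5],[0,0,0,0,0,0,0.7],[0,0,0,0,0,0,1],[0,0,0,0,0,0,1],[0,0,-0.05,0,0,0,1],[0,0,-0.18,0,0,0,1],[0,0,-0.33,0,0,0,1],[0,0,-0.5,0,0,0,1]]]'

```text
time_s: 4.42
position: [0.4642, -0.3139, 0.0802]
tcp_rot: [[-0.497, 0.868, -0.002], [0.868, 0.497, 0.002], [0.003, -0.001, -1.0]]
force: [-0.7, -0.5, -0.4]
opening: 0.448
grasp_force: 30.0
```

```bash
python3 - <<'E'
from h import *
s=telemetry.read_state();im=capture("wrist")[:,:,::-1];cv2.imwrite("pics/w3.png",im)
print(s)
for z in(-.006,.024):
  for x in(0,.02):print(z,x,proj("wrist",s["position"]+s["tcp_rot"]@[x,0,-z],s))
cv2.imwrite("pics/w3b.png",cv2.resize(im[140:300,180:330],None,fx=3.5,fy=3.5,interpolation=2))
E
```

```text
{'time_s': 4.4167, 'joint_positions': array([-45.4935,  37.0496,  97.9893,   0.0041,  45.1516, -75.3146]), 'qvel': array([ -0.1218, -30.1579,  -8.7098,   0.0305,  37.3845,  -0.0292]), 'tau': array([  0.1008, -40.1373, -10.1386,  -0.0129,  -0.305 ,   0.0004]), 'position': array([ 0.4642, -0.3139,  0.0802]), 'tcp_rot': array([[-0.4972,  0.8676, -0.0023],
       [ 0.8676,  0.4973,  0.0024],
       [ 0.0032, -0.0008, -1.    ]]), 'force': array([-0.7488, -0.4903, -0.4418]), 'moment': array([ 0.0103, -0.1379, -0.0272]), 'grasp_force': 29.99986091407706, 'opening': 0.44825035441454886}
-0.006 0 [252.1837 244.5429]
-0.006 0.02 [252.1513 213.8665]
0.024 0 [252.0707 268.3891]
0.024 0.02 [252.0195 233.3522]
```

View pics/w3b.png

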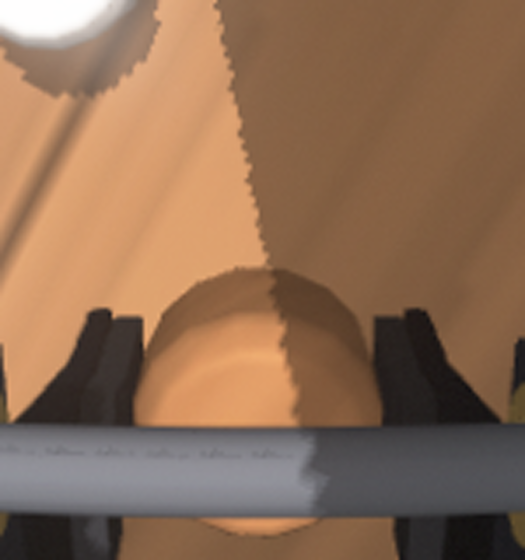

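The knob is held (opening 39 mm). Its front bottom edge is at row 216.5 against 213.9 predicted, so it sits about 2 mm toward tool −x. Next I hover over the deck.

```bash
cat >> h.py <<'E'
import os,json
if os.path.exists("deck.json"): O,YAW=json.load(open("deck.json"))
else: O,YAW=[.5453,.0432,.0515],-5.8
def deckR(yaw=None):
    y=np.radians(YAW if yaw is None else yaw);h=np.array([np.cos(y),np.sin(y),0]);k=np.array([0,0,1.])
    X=h*np.cos(np.pi/6)+k*.5;Z=-h*.5+k*np.cos(np.pi/6);return np.stack([X,np.cross(Z,X),Z],1)
def dk(x,y,z): return np.array(O)+deckR()@(np.array([x,y,z])/1000)
def todk(p): return deckR().T@(np.asarray(p)-O)*1000
G=deckR()@np.diag([-1,1,-1.])
E
python3 - <<'E'
from h import *
print(G,dk(30,-35,110),dk(0,-70,100),dk(0,-124,45))
s=telemetry.read_state();M=s["tcp_rot"]
v=R.from_matrix(M.T@G).as_rotvec();print(np.degrees(v))
mid=M@R.from_rotvec(v*.4).as_matrix()
mid2=M@R.from_rotvec(v*.8).as_matrix()
plan(([.43,-.2,.2],mid),([.45,-.09,.25],mid2),(dk(30,-35,110),G))
o=np.array(s["position"]);
for x,z in((-.02,.02),(-.0217,.02),(-.019,.024),(-.0207,.024)):print(proj("wrist",o+M@[x,0,-z],s))
E
```

```text
[[-0.8616  0.1011  0.4974]
 [ 0.0875  0.9949 -0.0505]
 [-0.5     0.     -0.866 ]] [0.5129 0.0113 0.1618] [ 0.4885 -0.0214  0.1381] [ 0.5104 -0.0779  0.0905]
[-14.2913 -27.338  -53.041 ]
t 4.47 p [ 0.4668 -0.3162  0.0853] F [ 0.9701 -0.324   2.1589] open 0.452
shift [ 0.7895  0.1741 -0.7688] turn [-0.0159 -0.0304 -0.0589] deg 24.5
shift [ 0.2828  0.6763 -0.3597] turn [-0.0159 -0.0304 -0.0589] deg 24.5
shift [0.0635 0.7426 0.6501] turn [-0.0079 -0.0152 -0.0295] deg 12.3
[252.1402 295.3115]
[252.1447 297.7315]
[252.1235 297.8845]
[252.1283 300.3449]
```

Call:
carry_out --deltas '[[[0.05,0.01,-0.1,-0.001,-0.002,-0.004,1],[0.12,0.02,-0.2,-0.003,-0.005,-0.01,1],[0.2,0.04,-0.32,-0.005,-0.009,-0.018,1],[0.3,0.06,-0.45,-0.007,-0.014,-0.026,1],[0.42,0.09,-0.56,-0.009,-0.018,-0.035,1],[0.54,0.12,-0.65,-0.011,-0.022,-0.043,1],[0.65,0.14,-0.71,-0.013,-0.026,-0.05,1],[0.73,0.16,-0.75,-0.015,-0.029,-0.056,1],[0.78,0.17,-0.77,-0.016,-0.03,-0.059,1],[0.79,0.17,-0.77,-0.016,-0.03,-0.059,1]]]'

```text
time_s: 5.3
position: [0.4272, -0.1977, 0.1962]
tcp_rot: [[-0.759, 0.621, 0.196], [0.619, 0.782, -0.076], [-0.2, 0.063, -0.978]]
force: [0.1, -0.1, -1.5]
opening: 0.446
grasp_force: 30.0
```

Call:
carry_out --deltas '[[[0.02,0.06,-0.03,-0.001,-0.002,-0.004,1],[0.05,0.13,-0.07,-0.003,-0.005,-0.01,1],[0.08,0.22,-0.11,-0.005,-0.009,-0.018,1],[0.12,0.3,-0.16,-0.007,-0.014,-0.026,1],[0.16,0.38,-0.21,-0.009,-0.018,-0.035,1],[0.2,0.47,-0.26,-0.011,-0.022,-0.043,1],[0.24,0.56,-0.3,-0.013,-0.026,-0.05,1],[0.26,0.63,-0.33,-0.015,-0.029,-0.056,1],[0.28,0.67,-0.35,-0.016,-0.03,-0.059,1],[0.28,0.68,-0.36,-0.016,-0.03,-0.059,1]]]'

```text
time_s: 6.13
position: [0.4492, -0.0887, 0.2466]
tcp_rot: [[-0.873, 0.283, 0.398], [0.277, 0.958, -0.073], [-0.402, 0.046, -0.914]]
force: [0.3, 0.2, 0.2]
opening: 0.447
grasp_force: 30.0
```

```bash
python3 - <<'E'
from h import *
plan((dk(30,-35,110),G)); print(telemetry.read_state()["joint_positions"])
E
```

```text
t 6.13 p [ 0.4492 -0.0887  0.2466] F [0.2978 0.1612 0.25  ] open 0.447
shift [0.0415 0.7327 0.6373] turn [-0.0068 -0.0166 -0.0297] deg 12.5
[ -30.8425    7.5314  120.5093   16.19     30.4264 -116.2811]
```

Call:
carry_out --deltas '[[[0,0.06,0.05,0,-0.001,-0.002,1],[0.01,0.14,0.12,-0.001,-0.003,-0.005,1],[0.01,0.24,0.2,-0.002,-0.005,-0.009,1],[0.02,0.34,0.29,-0.003,-0.008,-0.013,1],[0.02,0.44,0.38,-0.004,-0.01,-0.018,1],[0.03,0.54,0.46,-0.005,-0.012,-0.022,1],[0.03,0.62,0.53,-0.006,-0.014,-0.025,1],[0.04,0.68,0.59,-0.007,-0.016,-0.028,1],[0.04,0.72,0.62,-0.007,-0.017,-0.03,1],[0.04,0.73,0.635,-0.007,-0.017,-0.03,1]]]'

```text
time_s: 6.97
position: [0.5136, 0.0105, 0.1607]
tcp_rot: [[-0.861, 0.1, 0.498], [0.087, 0.995, -0.05], [-0.501, 0.0, -0.866]]
force: [0.6, 0.3, -0.6]
opening: 0.45
grasp_force: 30.0
```

```bash
python3 - <<'E'
from h import *
s=telemetry.read_state();im=capture("wrist")[:,:,::-1];cv2.imwrite("pics/w4.png",im)
s=telemetry.read_state();print(s["position"],s["tcp_rot"],s["qvel"])
for y in(-70,0,70):print(proj("wrist",dk(0,y,0),s))
cv2.imwrite("pics/w4b.png",cv2.resize(im[60:300,110:430],None,fx=2.5,fy=2.5,interpolation=2))
E
```

```text
[0.5139 0.0103 0.1608] [[-0.861   0.1     0.4986]
 [ 0.0868  0.995  -0.0497]
 [-0.5011  0.0005 -0.8654]] [-0.9387 -1.3011  0.0351 -5.4697  0.5493  5.0381]
[214.2711 165.8711]
[290.0377 165.8476]
[361.3157 167.1385]
```

View pics/w4b.png

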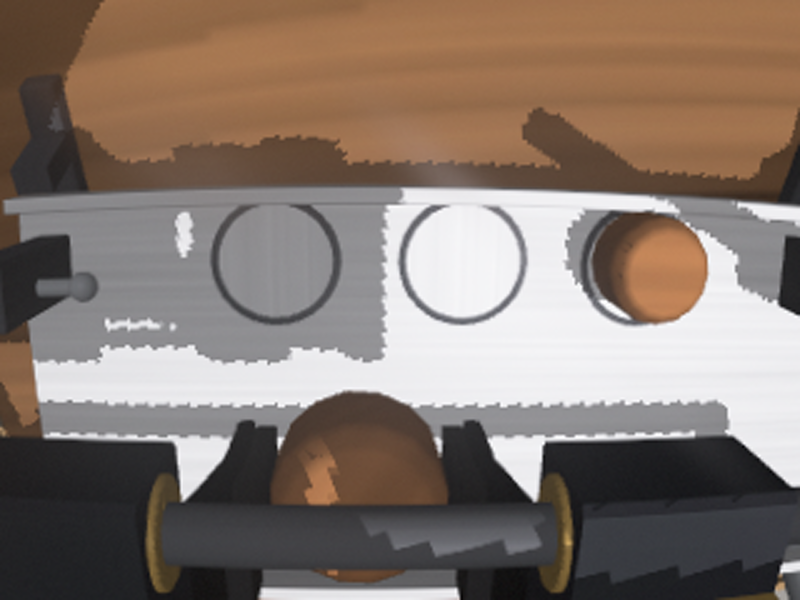

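The wrist view shows spot0 centred at (219.9,164.1), spot1 at (294.9,164.3) and the held knob at column 253. That is about 5 px off my prediction in y, so I'll check the calibration.

```bash
python3 - <<'E'
from h import *
print(camera_info("wrist")["T_tool_cam"],camera_info("wrist")["mtx"][:2])
s=telemetry.read_state();o=s["position"];M=s["tcp_rot"];print(M.T@M-np.eye(3))
for z in(.024,0,-.006):print(proj("wrist",o+M@[0,0,-z],s))
im=cv2.imread("pics/w4.png");g=cv2.cvtColor(im,cv2.COLOR_BGR2GRAY)
for c,w in((219.9,"s0"),(294.9,"s1")):
    print(w,circ("wrist",im,(c,164),20,30,34))
X=deckR()
def ondeck(uv,z=0):
    a,d=ray("wrist",uv,s);t=np.dot(dk(0,0,z)-a,X[:,2])/np.dot(d,X[:,2]);return todk(a+t*d)
for uv in((219.9,164.1),(294.9,164.3)):print(ondeck(uv))
print("nose",ondeck((84/2.5+109.7,286/2.5+59.7),45))
print("knob2 top",ondeck((652/2.5+109.7,267/2.5+59.7),30))
E
```

```text
[[-0.0003 -0.9611 -0.2761  0.0766]
 [ 1.     -0.0007  0.0011  0.0016]
 [-0.0012 -0.2761  0.9611 -0.1613]
 [ 0.      0.      0.      1.    ]] [[297.3186   0.     253.3064]
 [  0.     297.3186 198.6628]]
[[ 0.  0. -0.]
 [ 0.  0.  0.]
 [-0.  0. -0.]]
[250.0652 266.8439]
[250.4154 247.3534]
[250.491  243.1927]
s0 [[220.    163.75   22.675]
 [220.25  163.25   23.075]
 [219.5   164.     23.05 ]
 [218.25  163.25   24.55 ]
 [219.25  163.25   25.375]
 [220.75  164.25   25.075]]
s1 [[294.75  163.75   22.975]
 [294.25  164.25   25.175]
 [294.75  164.25   22.8  ]
 [293.75  165.     24.45 ]
 [294.25  163.75   25.725]
 [294.    163.     26.375]]
[ -1.612  -64.7165   0.    ]
[-1.4988  4.5054 -0.    ]
nose [  -2.078  -122.7099   45.    ]
knob2 top [-5.9404 67.011  30.    ]
```

camera_info jitters from call to call, so I'll average it.

```bash
python3 - <<'E'
from rig import camera_info
import numpy as np,json
out={}
for n,k in(("top","cam_to_world"),("side","cam_to_world"),("wrist","T_tool_cam")):
    A=np.array([camera_info(n)[k] for _ in range(300)]);out[n]=A.mean(0);print(n,A.std(0)[:3,3],A.mean(0)[:3,3],len(np.unique(A[:,0,3])))
    U,_,V=np.linalg.svd(out[n][:3,:3]);out[n][:3,:3]=U@V
json.dump({k:v.tolist() for k,v in out.items()},open("cal.json","w"))
E
cat >> h.py <<'E'
_ci=camera_info;CAL=json.load(open("cal.json"))
def camera_info(n):
    c=dict(_ci(n));c["T_tool_cam" if n=="wrist" else "cam_to_world"]=np.array(CAL[n]);return c
def ondeck(uv,z,s):
    X=deckR();a,d=ray("wrist",uv,s);t=np.dot(dk(0,0,z)-a,X[:,2])/np.dot(d,X[:,2]);return todk(a+t*d)
E
python3 - <<'E'
from h import *
T=lambda x,y:((x+.5)/2.75+145-.5,(y+.5)/2.75+130-.5)
S=lambda x,y:((x+.5)/2.5+170-.5,(y+.5)/2.5+100-.5)
P=dict(knobA=(T(599,120),S(364,470)),knobB=(T(573,224),S(259,488)),s1=(T(259,155),S(190,262)),s0=(T(320,161),S(208,294)))
s=telemetry.read_state()
for k,(a,b) in P.items():
    rs=[ray("top",a),ray("side",b)];print(k,tri(rs))
    if k[0]=="s":
        w=ray("wrist",(219.9,164.1) if k=="s0" else (294.8,164.2),s)
        print("  +wrist",tri(rs+[w]),tri([rs[0],w]),"side-w",tri([rs[1],w]))
for uv in((219.9,164.1),(294.8,164.2)):print(ondeck(uv,0,s))
print("nose",ondeck((143.3,174.1),45,s))
o=s["position"];M=s["tcp_rot"]
for x,z in((0,.024),(0,0),(.02,-.006),(-.02,.02)):print(proj("wrist",o+M@[x,0,-z],s))
E
```

```text
top [1.99840144e-15 1.56125113e-16 7.99360578e-15] [ 0.37938915 -0.02377845  1.50074761] 1
side [3.88578059e-16 1.11022302e-16 1.99840144e-15] [ 0.15136131 -0.90003446  1.02335859] 1
wrist [1.38777878e-17 6.93889390e-18 2.77555756e-16] [ 0.07662328  0.00155489 -0.16127888] 1
knobA (array([ 0.5877, -0.3512,  0.0314]), np.float64(0.0010220644513814427))
knobB (array([ 0.4665, -0.3179,  0.0317]), np.float64(0.001064344066058619))
s1 (array([0.5456, 0.0432, 0.0513]), np.float64(0.00026873026946522765))
  +wrist (array([0.5461, 0.0456, 0.0489]), np.float64(0.0023306397571024916)) (array([0.546 , 0.0456, 0.0489]), np.float64(0.00232114980020437)) side-w (array([0.5475, 0.048 , 0.0467]), np.float64(0.0002313932379897436))
s0 (array([ 0.5393, -0.0267,  0.0532]), np.float64(0.0006395830385263409))
  +wrist (array([ 0.5401, -0.0239,  0.0486]), np.float64(0.002793981610780796)) (array([ 0.5402, -0.0243,  0.0462]), np.float64(0.0023769647412907155)) side-w (array([ 0.5416, -0.0218,  0.0468]), np.float64(0.0008915902655792142))
[ -1.612  -64.7165   0.    ]
[-1.5916  4.409  -0.    ]
nose [  -2.078  -122.7099   45.    ]
[250.0652 266.8439]
[250.4154 247.3534]
[250.3721 212.5268]
[250.3071 293.83  ]
```

```bash
python3 - <<'E'
from h import *
json.dump([dk(-2.2,2.5,0).tolist(),YAW],open("deck.json","w"))
E
python3 - <<'E'
from h import *
print(O);plan((dk(0.5,-70,36),G))
E
```

```text
[0.5436571384142797, 0.04587973987733218, 0.0504]
t 7.02 p [0.5139 0.0103 0.1608] F [ 0.0386  1.4197 -0.2766] open 0.447
shift [ 0.2153 -0.2111  0.4837] turn [0.0001 0.0002 0.0001] deg 0.1
```

Call:
carry_out --deltas '[[[0.03,-0.03,0.03,0,0,0,1],[0.07,-0.07,0.08,0,0,0,1],[0.12,-0.11,0.14,0,0,0,1],[0.16,-0.15,0.21,0,0,0,1],[0.19,-0.18,0.29,0,0,0,1],[0.205,-0.2,0.36,0,0,0,1],[0.215,-0.21,0.42,0,0,0,1],[0.215,-0.211,0.46,0,0,0,1],[0.215,-0.211,0.48,0,0,0,1],[0.215,-0.211,0.484,0,0,0,1]]]'

```text
time_s: 7.85
position: [0.5376, -0.0168, 0.1122]
tcp_rot: [[-0.885, 0.108, 0.452], [0.091, 0.994, -0.06], [-0.456, -0.012, -0.89]]
force: [0.9, 0.4, -0.3]
opening: 0.451
grasp_force: 30.0
```

```bash
python3 - <<'E'
from h import *
s0=telemetry.read_state();im=capture("wrist")[:,:,::-1];cv2.imwrite("pics/w5.png",im)
s=telemetry.read_state();print(s0["position"],s["position"],todk(s["position"]),_ci("wrist")["T_tool_cam"][:3,3])
for y in(-70,0):
  print(proj("wrist",dk(0,y,0),s),proj("wrist",dk(-24.5,y,0),s),proj("wrist",dk(0,y-24.5,0),s),proj("wrist",dk(0,y+24.5,0),s))
o=s["position"];M=s["tcp_rot"]
print("knob front",proj("wrist",o+M@[.02,0,.006],s),proj("wrist",o+M@[0,0.02,-.01],s),proj("wrist",o+M@[0,-0.02,-.01],s))
cv2.imwrite("pics/w5b.png",cv2.resize(im[100:290,150:400],None,fx=3.1,fy=3.1,interpolation=2))
E
```

```text
Traceback (most recent call last):
NameError: name '_ci' is not defined
```

```bash
sed -i '/^_ci=/,/return c$/d' h.py; python3 - <<'E'
from h import *
s=telemetry.read_state()
print(s["joint_positions"],s["qvel"],s["tau"],s["force"],todk(s["position"]),dk(.5,-70,36))
print(np.degrees(R.from_matrix(s["tcp_rot"].T@G).as_rotvec()))
E
```

```text
[ -15.9311   30.1598  121.1371   64.5998    4.2411 -163.5196] [-0.0063 -0.9166  0.7749  0.0169  0.0786 -0.047 ] [ -0.078  -32.753   -6.6698   0.0985  -0.5485  -0.0173] [ 0.4007  0.794  -0.1335] [ 31.0061 -62.9189  53.6749] [ 0.5191 -0.022   0.0818]
[-0.7798 -2.8774 -0.0273]
```

```bash
python3 - <<'E'
from h import *
F=lambda a:G@R.from_rotvec([0,0,np.radians(a)]).as_matrix()
plan((dk(0,-70,115),F(30)),(dk(0,-70,115),F(90)),(dk(0,-70,115),F(150)))
E
```

```text
t 7.9 p [ 0.5373 -0.0167  0.1124] F [ 0.4007  0.794  -0.1335] open 0.447
shift [ 0.2269 -0.0528 -0.3973] turn [-0.0042 -0.0072  0.0832] deg 30.1
shift [0. 0. 0.] turn [ 0.     -0.      0.1667] deg 60.0
shift [0. 0. 0.] turn [-0.     -0.      0.1667] deg 60.0
```

Call:
carry_out --deltas '[[[0,0,-0.06,0,0,0,1],[0.02,0,-0.14,0,0,0,1],[0.05,-0.01,-0.22,0,0,0,1],[0.09,-0.02,-0.3,0,-0.002,0.01,1],[0.13,-0.03,-0.36,-0.001,-0.004,0.02,1],[0.17,-0.04,-0.39,-0.002,-0.005,0.035,1],[0.2,-0.05,-0.397,-0.003,-0.006,0.05,1],[0.22,-0.053,-0.397,-0.004,-0.007,0.065,1],[0.227,-0.053,-0.397,-0.004,-0.007,0.075,1],[0.227,-0.053,-0.397,-0.004,-0.007,0.083,1]]]'

```text
time_s: 8.73
position: [0.4801, -0.018, 0.1547]
tcp_rot: [[-0.697, 0.522, 0.492], [0.575, 0.816, -0.051], [-0.428, 0.247, -0.869]]
force: [-0.8, -0.0, 0.1]
opening: 0.45
grasp_force: 30.0
```

```bash
python3 - <<'E'
from h import *
s=telemetry.read_state();print(s["joint_positions"],todk(s["position"]))
print(np.degrees(R.from_matrix(s["tcp_rot"].T@G).as_rotvec()))
F=lambda a:G@R.from_rotvec([0,0,np.radians(a)]).as_matrix()
plan((dk(0,-70,115),F(90)),(dk(0,-70,115),F(150)))
E
```

```text
[ -20.0911   22.2283  129.0403   91.1591    6.9588 -163.5187] [  2.9742 -69.9961 118.6689]
[ -0.1499  -0.3484 -30.1325]
t 8.73 p [ 0.4801 -0.018   0.1547] F [-0.7733 -0.0141  0.1026] open 0.45
shift [ 0.017  -0.0099  0.0246] turn [-0.001  -0.0004  0.1663] deg 59.9
shift [0. 0. 0.] turn [-0.     -0.      0.1667] deg 60.0
```

Call:
carry_out --deltas '[[[0,0,0,0,0,0.0166,1],[0,0,0,0,0,0.0333,1],[0,0,0,0,0,0.05,1],[0,0,0,0,0,0.0666,1],[0,0,0,0,0,0.0833,1],[0,0,0,0,0,0.1,1],[0,0,0,0,0,0.1166,1],[0,0,0,0,0,0.1333,1],[0,0,0,0,0,0.15,1],[0,0,0,0,0,0.1666,1]]]'

```text
time_s: 9.57
position: [0.4805, -0.0179, 0.1546]
tcp_rot: [[0.104, 0.864, 0.492], [0.995, -0.091, -0.051], [0.001, 0.494, -0.869]]
force: [-0.0, 0.1, -0.3]
opening: 0.45
grasp_force: 30.0
```

Call:
carry_out --deltas '[[[0,0,0,0,0,0.0166,1],[0,0,0,0,0,0.0333,1],[0,0,0,0,0,0.05,1],[0,0,0,0,0,0.0666,1],[0,0,0,0,0,0.0833,1],[0,0,0,0,0,0.1,1],[0,0,0,0,0,0.1166,1],[0,0,0,0,0,0.1333,1],[0,0,0,0,0,0.15,1],[0,0,0,0,0,0.1666,1]]]'

```text
time_s: 10.4
position: [0.4805, -0.0179, 0.1546]
tcp_rot: [[0.801, 0.342, 0.492], [0.418, -0.907, -0.051], [0.429, 0.246, -0.869]]
force: [-0.1, -0.1, -1.0]
opening: 0.447
grasp_force: 30.0
```

```bash
python3 - <<'E'
from h import *
s=telemetry.read_state();print(s["joint_positions"],todk(s["position"]))
GF=G@np.diag([-1,-1,1.]);print(np.degrees(R.from_matrix(s["tcp_rot"].T@GF).as_rotvec()))
plan((dk(0,-70,90),GF))
E
```

```text
[-20.0663  22.2552 128.9939  90.9823   6.9581 -43.2704] [  3.2427 -69.8838 118.4218]
[-0.0569  0.3754 29.8183]
t 10.4 p [ 0.4805 -0.0179  0.1546] F [-0.0524 -0.1261 -0.9928] open 0.447
shift [-0.018  -0.0096  0.1896] turn [-0.0002  0.001   0.0828] deg 29.8
```

Call:
carry_out --deltas '[[[0,0,0,0,0,0.012,1],[0,0,0.01,0,0,0.026,1],[-0.01,0,0.03,0,0,0.04,1],[-0.01,-0.005,0.06,0,0,0.053,1],[-0.018,-0.009,0.09,0,0.001,0.064,1],[-0.018,-0.009,0.12,0,0.001,0.073,1],[-0.018,-0.01,0.15,0,0.001,0.079,1],[-0.018,-0.01,0.17,0,0.001,0.083,1],[-0.018,-0.01,0.185,0,0.001,0.083,1],[-0.018,-0.01,0.19,0,0.001,0.083,1]]]'

```text
time_s: 11.23
position: [0.492, -0.0193, 0.1279]
tcp_rot: [[0.863, -0.097, 0.497], [-0.084, -0.995, -0.05], [0.499, 0.001, -0.867]]
force: [0.2, 0.6, -1.0]
opening: 0.445
grasp_force: 30.0
```

```bash
cat >> h.py <<'E'
GF=G@np.diag([-1,-1,1.])
def stat():
    s=telemetry.read_state();print("q",s["joint_positions"],"deck",todk(s["position"]),"err",np.degrees(R.from_matrix(s["tcp_rot"].T@GF).as_rotvec()),"Fdeck",deckR().T@s["force"])
E
python3 - <<'E'
from h import *
stat()
plan((dk(0,-70,45),GF))
s=telemetry.read_state();im=capture("wrist")[:,:,::-1];cv2.imwrite("pics/w5.png",im)
for y in(-70,0,70):print(proj("wrist",dk(0,y,0),s))
print("knob", [proj("wrist",s["position"]+s["tcp_rot"]@np.array(v),s) for v in((.02,0,.006),(0,.02,-.01),(0,-.02,-.01),(-.02,0,-.02))])
cv2.imwrite("pics/w5b.png",cv2.resize(im[60:300,110:400],None,fx=2.5,fy=2.5,interpolation=2))
E
```

```text
q [-19.7331  27.199  129.1076 128.153    8.8559 -50.8464] deck [ -0.072  -70.0261  89.5795] err [-0.053   0.0631  0.2245] Fdeck [-0.372   0.5975 -0.9612]
t 11.23 p [ 0.492  -0.0193  0.1279] F [ 0.218   0.5785 -1.0185] open 0.445
shift [0.0008 0.0001 0.2972] turn [-0.0001  0.0002  0.0006] deg 0.2
[255.5209 201.3991]
[177.6483 201.0239]
[108.9841 200.5866]
knob [array([256.3196, 209.2583]), array([291.7121, 251.3933]), array([221.0976, 251.4626]), array([256.4426, 290.9367])]
```

View pics/w5b.png

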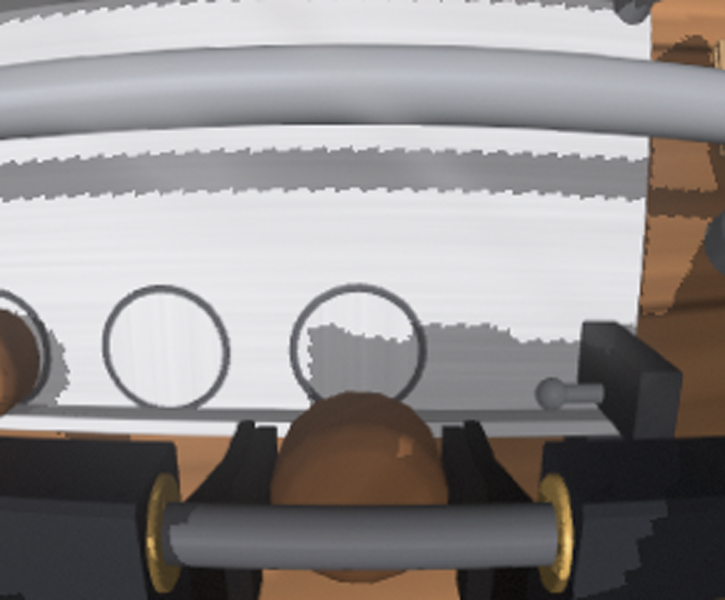

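The view shows the spot0 circle at col 253.1, row 199.7, with the held knob at col 253.5, so y is aligned. In x I'll go low and compare the knob's edge with the circle's arc directly.

Call:
carry_out --deltas '[[[0.017,0,0.03,0,0,0,1],[0.017,0,0.08,0,0,0,1],[0.017,0,0.14,0,0,0,1],[0.017,0,0.2,0,0,0,1],[0.017,0,0.26,0,0,0,1],[0.017,0,0.32,0,0,0,1],[0.017,0,0.37,0,0,0,1],[0.017,0,0.41,0,0,0,1],[0.017,0,0.44,0,0,0,1],[0.017,0,0.455,0,0,0,1]]]'

```text
time_s: 12.12
position: [0.5286, -0.0231, 0.0697]
tcp_rot: [[0.862, -0.097, 0.497], [-0.084, -0.995, -0.049], [0.499, 0.001, -0.866]]
force: [-0.1, -0.5, -0.2]
opening: 0.451
grasp_force: 30.0
```

```bash
python3 - <<'E'
from h import *
stat()
s=telemetry.read_state();im=capture("wrist")[:,:,::-1];cv2.imwrite("pics/w6.png",im)
for y in(-70,0):print(proj("wrist",dk(0,y,0),s),proj("wrist",dk(24.5,y,0),s))
print("knob", [proj("wrist",s["position"]+s["tcp_rot"]@np.array(v),s) for v in((.02,0,.006),(-.02,0,-.02))])
h=cv2.cvtColor(im,cv2.COLOR_BGR2HSV)
for c in(246,253,260):print(c,"V",h[165:225,c,2],"S",h[165:225,c,1])
E
```

```text
q [-18.3361  37.2412 125.8971 153.0107  13.9483 -74.8147] deck [  2.7218 -70.1029  20.6788] err [-0.0611  0.0527  0.2099] Fdeck [-0.107  -0.5535 -0.1665]
[255.8952 234.9767] [256.1293 199.4721]
[154.1535 233.2224] [150.5554 199.0339]
knob [array([256.3188, 209.2574]), array([256.4418, 290.9359])]
246 V [224 224 224 225 226 225 225 224 223 223 223 224 226 226 225 226 227 227
 227 228 227 227 227 226 226 225 226 227 228 229 228 228 228 194 103  71
  72  71  99 134 138 138 138 137 137 136 136 136 135 137 135 134 102  74
  69  71  70  70  69  71] S [ 3  3  2  5  5  3  3  3  3  3  3  3  5  3  3  2  3  3  2  3  3  4  4  3
  3  3  3  3  3  4  3  3  3  5  7  7  7  7  8  8  6  7  6  6  6  4  6  6
  4  7  6  6 25 65 81 83 87 87 89 90]
253 V [224 224 224 224 224 225 224 224 223 223 222 223 225 226 225 226 227 227
 228 229 228 227 226 227 226 225 226 227 228 228 228 228 227 151 106 101
  78  75 129 136 137 136 136 136 137 136 136 136 135 135 134 118  77  68
  69  70  71  72  70  69] S [ 2  3  2  2  2  5  3  3  3  3  2  3  3  5  3  3  3  3  4  4  4  3  3  4
  3  3  5  3  3  3  3  3  3  8 12 15 10 10  6  6  4  8  6  6  7  6  6  6
  6  8  6  9 53 79 81 84 90 92 87 89]
260 V [225 225 225 225 225 225 224 223 223 224 223 223 225 227 226 226 226 227
 228 229 228 227 225 225 226 225 226 227 228 228 228 229 227 225 121  73
  72  73  82 129 136 137 138 136 137 137 137 136 136 135 135 134  81  70
  71  71  70  70  69  70] S [ 3  3  3  2  3  3  3  2  2  5  3  2  3  4  3  5  3  3  3  4  4  3  2  2
  3  3  5  3  3  3  2  4  3  5 11 10 11 10 12  6  6  6  6  6  6  7  7  6
  6  6  4  4 41 87 83 86 87 87 85 91]
```

Call:
carry_out --deltas '[[[0,0,0.01,0,0,0,1],[0,0,0.02,0,0,0,1],[0,0,0.03,0,0,0,1],[0,0,0.04,0,0,0,1],[0,0,0.05,0,0,0,1],[0,0,0.06,0,0,0,1],[0,0,0.068,0,0,0,1],[0,0,0.074,0,0,0,1],[0,0,0.078,0,0,0,1],[0,0,0.08,0,0,0,1]]]'

```text
time_s: 13.0
position: [0.5343, -0.0236, 0.0596]
tcp_rot: [[0.862, -0.097, 0.497], [-0.084, -0.995, -0.049], [0.499, 0.001, -0.866]]
force: [-0.8, -0.4, -1.3]
opening: 0.446
grasp_force: 30.0
```

```bash
cat > look.py <<'E'
from h import *
import sys
stat()
s=telemetry.read_state();im=capture("wrist")[:,:,::-1];cv2.imwrite(sys.argv[1],im)
print("spots",[proj("wrist",dk(x,y,0),s) for x,y in((24.5,-70),(24.5,0))])
h=cv2.cvtColor(im,cv2.COLOR_BGR2HSV)
for c in(250,253,256):print(c,"V",h[175:225,c,2],"S",h[205:225,c,1])
for r in(222,228):print(r,"V",h[r,205:303,2])
E
python3 look.py pics/w7.png
```

```text
q [-18.1404  38.8347 125.2791 155.0763  14.8045 -76.7477] deck [  2.6267 -70.1078   9.0931] err [-0.0574  0.0485  0.2056] Fdeck [-1.3    -0.4852 -0.7127]
spots [array([256.25  , 204.6893]), array([144.6257, 203.9976])]
250 V [225 224 224 223 223 225 226 226 226 226 227 227 228 229 228 227 227 227
 226 226 226 227 228 228 229 229 229 228 136  78  71  70  70 104 135 138
 137 137 137 137 135 105  76  72  70  71  72  71  73  72] S [11 15 11  5  6  4  4  4  4  6  4 22 64 74 76 75 81 83 91 89]
253 V [224 224 224 223 223 225 226 226 227 226 227 228 228 229 228 228 227 228
 227 225 226 227 227 228 229 229 229 221 121  75  72  72  71 114 135 136
 137 136 135 137 134 120  80  70  70  72  72  72  73  70] S [ 7 11 11  9  6  6  6  4  2  6  4 11 48 73 73 81 85 85 87 84]
256 V [224 224 224 223 223 225 227 226 226 226 227 228 229 229 229 228 227 228
 226 226 226 227 228 229 228 229 229 160 123  83  73  71  71  97 136 140
 140 140 140 139 139 119  76  70  71  72  74  72  71  71] S [14 11 11  8  4  4  4  5  5  4  6  6 47 73 79 85 83 89 90 83]
222 V [136 135 136 136 135 136 137 136 135 135 136 135 136 102  67  66  66  65
  67 115 133 134 134 134 135 133 133 135 132 101  74  70  71  72  71  71
  71  70  71  70  72  70  71  71  70  71  72  72  72  73  74  72  72  72
  71  71  71  72  71  71  71  69  70  70  69  71  72  79  97 121 134 135
 135 136 136 124  87  64  64  64  63  98 134 134 134 134 137 136 193 225
 184 134 134 134 133 134 133 132]
228 V [128  98  76  64  55  55  94 130 136 136 120  73  63  64  62  79 130 132
 131 132 132 132  97  68  67  68  69  68  66  68  70  70  70  70  71  71
  72  71  71  71  70  69  70  70  69  68  70  71  71  72  73  72  72  72
  72  72  73  73  71  72  71  71  71  72  72  71  70  71  71  70  69  69
  69  73 104 136 134 133 124  94  62  61  62  62 104 134 136 135 135 135
 104  75  60  50  51  89  98 128]
```

Call:
carry_out --deltas '[[[0.005,0,0,0,0,0,1],[0.01,0,0,0,0,0,1],[0.015,0,0,0,0,0,1],[0.02,0,0,0,0,0,1],[0.02,0,0.002,0,0,0,1],[0.02,0,0.004,0,0,0,1],[0.02,0,0.006,0,0,0,1],[0.02,0,0.008,0,0,0,1],[0.02,0,0.01,0,0,0,1],[0.02,0,0.012,0,0,0,1]]]'

```text
time_s: 13.88
position: [0.5377, -0.024, 0.0595]
tcp_rot: [[0.862, -0.098, 0.497], [-0.084, -0.995, -0.049], [0.499, 0.001, -0.867]]
force: [0.1, -0.2, -0.3]
opening: 0.445
grasp_force: 30.0
```

```bash
python3 look.py pics/w8.png
```

```text
q [-18.0234  38.839  124.7767 154.4798  14.3341 -76.0107] deck [  5.5541 -70.0872   7.3449] err [-0.0573  0.0546  0.2007] Fdeck [-0.0083 -0.2249 -0.3154]
spots [array([256.2727, 210.24  ]), array([144.1778, 209.2999])]
250 V [224 224 224 223 224 224 224 223 222 222 222 223 225 225 225 226 227 228
 228 228 227 226 226 226 225 225 225 158 138 140 139 138 138 137  82  69
  67  67  67 128 136 108  77  70  69  69  70  71  73  72] S [ 6  6  7  6  6 15 15 11 11  4  4 19 63 76 78 78 80 83 91 89]
253 V [224 224 224 224 224 223 223 222 222 222 222 224 225 225 225 226 227 227
 228 228 227 227 227 226 225 225 218 153 137 139 139 139 138 122  79  68
  69  68  79 128 135 119  80  68  71  70  73  72  72  72] S [ 7  6  7  8 10  8 11 11 10  4  6  9 51 71 79 80 84 85 85 85]
256 V [224 225 224 224 224 223 223 223 222 221 222 224 225 225 225 226 227 228
 228 228 227 226 226 226 225 225 157 139 138 138 138 139 138 136  95  70
  68  67  67 121 137 118  77  70  71  72  74  72  71  70] S [ 6  7  6  4  5 11 11 11  8  6  6  6 46 73 83 81 83 81 86 87]
222 V [137 136 138 136 138 137 138 137 137 136 136 138 136 137 137 136 138 100
  65  64  65  65  64  69 108 130 132 134 133 100  73  71  70  70  71  69
  71  70  70  71  70  71  71  72  71  71  71  72  72  72  72  72  71  71
  72  71  71  70  70  71  71  70  70  68  70  70  72  78  95 119 122  87
  63  63  63  62  64  77 113 137 136 137 135 137 136 137 136 137 136 136
 137 136 135 134 135 135 134 135]
228 V [124  96  74  62  55  55  92 128 134 134 135 135 131  84  65  64  62  63
  79 130 131 131  95  68  67  68  67  67  67  68  69  69  69  69  71  70
  71  71  71  70  69  68  69  70  70  69  70  70  72  71  70  72  71  71
  73  72  72  72  72  71  70  71  71  72  71  72  71  69  69  70  70  70
  67  73 103 131 105  62  61  60  62  77 114 131 132 133 132 132 132 133
 102  73  61  51  51  86  95 124]
```

Call:
carry_out --deltas '[[[0,0,0.002,0,0,0,1],[0,0,0.004,0,0,0,1],[0,0,0.006,0,0,0,1],[0,0,0.007,0,0,0,1],[0,0,0.008,0,0,0,1],[0,0,0.009,0,0,0,1],[0,0,0.01,0,0,0,1],[0,0,0.01,0,0,0,1],[0,0,0.01,0,0,0,1],[0,0,0.01,0,0,0,1]]]'

```text
time_s: 14.77
position: [0.5385, -0.024, 0.0583]
tcp_rot: [[0.862, -0.098, 0.497], [-0.084, -0.995, -0.049], [0.499, 0.001, -0.866]]
force: [-0.3, 0.2, -0.6]
opening: 0.452
grasp_force: 30.0
```

```bash
python3 -c "
from h import *
stat()"
```

```text
q [-17.9985  39.0277 124.6932 154.7171  14.4355 -76.2331] deck [  5.6272 -70.084    5.9258] err [-0.0565  0.0447  0.2036] Fdeck [-0.5767  0.1473 -0.3237]
```

Call:
carry_out --deltas '[[[0,0,0.002,0,0,0,1],[0,0,0.004,0,0,0,1],[0,0,0.005,0,0,0,1],[0,0,0.006,0,0,0,1],[0,0,0.007,0,0,0,1],[0,0,0.008,0,0,0,1],[0,0,0.009,0,0,0,1],[0,0,0.01,0,0,0,1],[0,0,0.01,0,0,0,1],[0,0,0.01,0,0,0,1]]]'

```text
time_s: 15.6
position: [0.5391, -0.0241, 0.0572]
tcp_rot: [[0.862, -0.098, 0.497], [-0.084, -0.995, -0.05], [0.499, 0.001, -0.866]]
force: [-2.0, -0.6, 2.6]
opening: 0.451
grasp_force: 30.0
```

```bash
python3 -c "
from h import *
stat()"
```

```text
q [-17.9752  39.2089 124.6243 154.9557  14.5396 -76.454 ] deck [  5.6042 -70.0673   4.6026] err [-0.0557  0.0391  0.2018] Fdeck [-0.3789 -0.7774  3.2181]
```

Call:
carry_out --deltas '[[[0,0,0.001,0,0,0,0.05],[0,0,0.001,0,0,0,-0.05],[0,0,0.001,0,0,0,-0.15],[0,0,0.001,0,0,0,-0.15],[0,0,0,0,0,0,-0.15],[0,0,-0.02,0,0,0,-0.15],[0,0,-0.05,0,0,0,-0.15],[0,0,-0.1,0,0,0,-0.15],[0,0,-0.17,0,0,0,-0.15],[0,0,-0.25,0,0,0,-0.15]]]'

```text
time_s: 16.43
position: [0.52, -0.0222, 0.09]
tcp_rot: [[0.863, -0.098, 0.496], [-0.084, -0.995, -0.049], [0.499, 0.001, -0.867]]
force: [0.3, -0.2, 0.1]
opening: 0.578
grasp_force: 0.0
```

```bash
python3 - <<'E'
from h import *
stat()
s=telemetry.read_state();im=capture("wrist")[:,:,::-1];cv2.imwrite("pics/w9.png",im)
for y in(-70,0):print([proj("wrist",dk(x,y,z),s) for x,z in((5,0),(29.5,0),(5,30))])
h=cv2.cvtColor(im,cv2.COLOR_BGR2HSV)
m=cv2.inRange(h,(5,60,30),(25,255,255));m[:150]=0;k,l,st,c=cv2.connectedComponentsWithStats(m)
for i in range(1,k):
    if st[i,4]>300:print(st[i],c[i])
# next: up, then toward knob A at hover
plan((dk(0,-70,140),GF))
E
```

```text
q [-18.6376  33.9331 126.5809 146.5678  11.7028 -68.49  ] deck [  5.3993 -70.1387  42.6093] err [-0.0532  0.0728  0.1979] Fdeck [ 0.3553 -0.1309 -0.092 ]
[array([255.6814, 220.3007]), array([255.8697, 187.6616]), array([255.9343, 236.5574])]
[array([162.6745, 219.2857]), array([159.9375, 187.6846]), array([150.0315, 234.6334])]
[ 384  150  128  104 9657] [453.1807 199.4822]
[ 225  200   58   62 2863] [253.2997 230.8596]
[  51  203   53   51 1700] [ 75.1882 225.8824]
[150 249  17  48 432] [156.6134 272.6227]
[341 249  17  48 452] [350.0022 271.9558]
[ 162  276  281   49 6201] [286.6007 306.985 ]
t 16.48 p [ 0.519  -0.0218  0.0915] F [-1.4404 -0.4634  0.5439] open 0.581
shift [-0.035   0.0004 -0.6371] turn [-0.0001  0.0001  0.0006] deg 0.2
```

Call:
carry_out --deltas '[[[-0.003,0,-0.06,0,0,0,-0.38],[-0.006,0,-0.14,0,0,0,-0.38],[-0.01,0,-0.23,0,0,0,-0.38],[-0.015,0,-0.32,0,0,0,-0.38],[-0.02,0,-0.41,0,0,0,-0.38],[-0.025,0,-0.49,0,0,0,-0.38],[-0.03,0,-0.56,0,0,0,-0.38],[-0.035,0,-0.61,0,0,0,-0.38],[-0.035,0,-0.635,0,0,0,-0.38],[-0.035,0,-0.637,0,0,0,-0.38]]]'

```text
time_s: 17.32
position: [0.4681, -0.0169, 0.1707]
tcp_rot: [[0.862, -0.097, 0.498], [-0.083, -0.995, -0.05], [0.501, 0.002, -0.866]]
force: [-0.7, -0.4, -0.2]
opening: 0.687
grasp_force: 0.0
```

```bash
python3 - <<'E'
from h import *
stat()
M=telemetry.read_state()["tcp_rot"];D=down(-45);v=R.from_matrix(M.T@D).as_rotvec()
a=M@R.from_rotvec(v*.45).as_matrix()
plan(([.47,-.15,.22],a),([.54,-.27,.21],D),([.5877,-.3512,.09],D))
E
```

```text
q [-20.8728  19.1038 129.983   77.0385   7.7249  -0.3156] deck [  0.5445 -70.0669 138.6184] err [-0.0474 -0.0432  0.2674] Fdeck [-0.6993 -0.42    0.1206]
t 17.32 p [ 0.4681 -0.0169  0.1707] F [-0.7049 -0.3506 -0.2452] open 0.687
shift [ 0.249   0.8827 -0.2339] turn [-0.0128 -0.0361  0.0482] deg 22.2
shift [0.7018 0.553  0.2527] turn [-0.0157 -0.0441  0.0589] deg 27.1
shift [0.6076 0.1579 0.8   ] turn [0. 0. 0.] deg 0.0
```

Call:
carry_out --deltas '[[[0.02,0.07,-0.03,-0.001,-0.003,0.004,-0.38],[0.05,0.16,-0.06,-0.002,-0.006,0.009,-0.38],[0.08,0.27,-0.09,-0.004,-0.01,0.014,-0.38],[0.11,0.38,-0.12,-0.005,-0.015,0.02,-0.38],[0.14,0.5,-0.15,-0.007,-0.02,0.027,-0.38],[0.18,0.62,-0.18,-0.009,-0.025,0.034,-0.38],[0.21,0.73,-0.2,-0.011,-0.03,0.04,-0.38],[0.23,0.81,-0.22,-0.012,-0.033,0.044,-0.38],[0.25,0.86,-0.234,-0.013,-0.035,0.047,-0.38],[0.25,0.88,-0.234,-0.013,-0.036,0.048,-0.38]]]'

```text
time_s: 18.15
position: [0.472, -0.1514, 0.2199]
tcp_rot: [[0.875, -0.396, 0.28], [-0.391, -0.917, -0.075], [0.286, -0.044, -0.957]]
force: [0.3, 0.2, 0.4]
opening: 0.69
grasp_force: 0.0
```

Call:
carry_out --deltas '[[[0.06,0.04,0.02,-0.001,-0.003,0.005,-0.38],[0.13,0.1,0.05,-0.003,-0.008,0.011,-0.38],[0.21,0.17,0.08,-0.005,-0.013,0.018,-0.38],[0.3,0.24,0.11,-0.007,-0.019,0.025,-0.38],[0.4,0.31,0.14,-0.009,-0.025,0.033,-0.38],[0.49,0.39,0.18,-0.011,-0.031,0.041,-0.38],[0.58,0.46,0.21,-0.013,-0.036,0.049,-0.38],[0.65,0.51,0.235,-0.015,-0.041,0.055,-0.38],[0.69,0.545,0.25,-0.0157,-0.0435,0.058,-0.38],[0.7,0.553,0.253,-0.0157,-0.0441,0.0589,-0.38]]]'

```text
time_s: 18.98
position: [0.5414, -0.2702, 0.2074]
tcp_rot: [[0.707, -0.707, -0.001], [-0.707, -0.707, 0.001], [-0.002, 0.0, -1.0]]
force: [-0.5, 0.4, -0.4]
opening: 0.69
grasp_force: 0.0
```

```bash
python3 - <<'E'
from h import *
stat();D=down(-45)
plan(([.588,-.351,.08],D))
E
```

```text
q [-37.0945  29.7037  85.8819  -0.0006  64.5186  97.883 ] deck [ 104.2224 -314.7096  121.1197] err [ 10.2331  28.9154 -38.2726] Fdeck [-0.6534  0.3788 -0.1337]
t 18.98 p [ 0.5414 -0.2702  0.2074] F [-0.4582  0.4273 -0.4425] open 0.69
shift [0.6019 0.1611 0.8483] turn [0.     0.0003 0.0001] deg 0.1
```

Call:
carry_out --deltas '[[[0.04,0.01,0.05,0,0,0,-0.38],[0.1,0.03,0.12,0,0,0,-0.38],[0.17,0.05,0.22,0,0,0,-0.38],[0.26,0.07,0.33,0,0,0,-0.38],[0.35,0.09,0.45,0,0,0,-0.38],[0.44,0.12,0.57,0,0,0,-0.38],[0.52,0.14,0.69,0,0,0,-0.38],[0.57,0.155,0.78,0,0,0,-0.38],[0.595,0.16,0.83,0,0,0,-0.38],[0.602,0.161,0.848,0,0,0,-0.38]]]'

```text
time_s: 19.82
position: [0.5859, -0.3503, 0.0793]
tcp_rot: [[0.707, -0.707, -0.004], [-0.707, -0.707, 0.002], [-0.004, 0.002, -1.0]]
force: [-0.2, 1.1, 0.3]
opening: 0.688
grasp_force: 0.0
```

```bash
python3 - <<'E'
from h import *
s=telemetry.read_state();print(s["position"])
im=capture("wrist")[:,:,::-1];cv2.imwrite("pics/w10.png",im)
for z in(0,.03):print(proj("wrist",[.5877,-.3512,z],s))
print(proj("wrist",s["position"]+s["tcp_rot"]@[.02,0,.006],s))
h=cv2.cvtColor(im,cv2.COLOR_BGR2HSV)
print(h[170:250,253,2]);print(h[212,215:295,2])
print(circ("wrist",im,(253,210),22,30,38))
E
```

```text
[ 0.5859 -0.3503  0.0793]
[253.8057 202.1487]
[253.8787 213.8116]
[255.1204 208.8145]
[146 148 149 149 150 150 150 151 151 151 152 150 132 113 110 108 108 110
 116 130 133 135 137 140 145 152 157 157 157 158 158 158 160 162 163 165
 166 165 166 166 164 162 160 158 156 155 153 153 153 153 153 154 154 157
 161 160 162 162 160 160 157 159 160 162 150 138 122 141 139 137 136 134
 132 127 122 118 112 104 100  97]
[148 148 149 148 150 148 148 149 147 146 148 145 132 128 134 139 147 154
 158 159 162 162 160 161 160 161 161 161 161 161 162 162 161 160 161 161
 161 162 160 161 160 160 161 160 160 160 159 160 159 160 158 159 159 159
 159 160 157 152 150 140 135 133 133 138 144 142 140 140 140 138 136 135
 130 126 120 115 111 106 102 103]
None
```

Call:
carry_out --deltas '[[[0.019,0,0.06,0,0,0,-0.38],[0.019,0,0.16,0,0,0,-0.38],[0.019,0,0.27,0,0,0,-0.38],[0.019,0,0.37,0,0,0,-0.38],[0.019,0,0.45,0,0,0,-0.38],[0.019,0,0.48,0,0,0,-0.38],[0.019,0,0.488,0,0,0,-0.38],[0.019,0,0.488,0,0,0,-0.38],[0.019,0,0.488,0,0,0,-0.1],[0.019,0,0.488,0,0,0,0.05]]]'

```text
time_s: 20.7
position: [0.5895, -0.3535, 0.0094]
tcp_rot: [[0.707, -0.707, 0.0], [-0.707, -0.707, -0.002], [0.002, 0.002, -1.0]]
force: [-0.6, 0.0, -0.5]
opening: 0.611
grasp_force: 0.0
```

Call:
carry_out --deltas '[[[0,0,0,0,0,0,0.15],[0,0,0,0,0,0,0.3],[0,0,0,0,0,0,0.5],[0,0,0,0,0,0,0.7],[0,0,0,0,0,0,1],[0,0,0,0,0,0,1],[0,0,-0.05,0,0,0,1],[0,0,-0.18,0,0,0,1],[0,0,-0.33,0,0,0,1],[0,0,-0.5,0,0,0,1]]]'

```text
time_s: 21.53
position: [0.5878, -0.352, 0.0828]
tcp_rot: [[0.707, -0.707, -0.004], [-0.707, -0.707, 0.002], [-0.004, 0.002, -1.0]]
force: [-0.4, -0.6, -0.2]
opening: 0.447
grasp_force: 30.0
```

```bash
python3 - <<'E'
from h import *
s=telemetry.read_state()
im=capture("wrist")[:,:,::-1];cv2.imwrite("pics/w11.png",im);h=cv2.cvtColor(im,cv2.COLOR_BGR2HSV)
print(h[205:230,253,2],h[280:300,253,2])
M=s["tcp_rot"];v=R.from_matrix(M.T@GF).as_rotvec();print(np.degrees(v))
a=M@R.from_rotvec(v*.5).as_matrix()
plan(([.54,-.26,.19],M),([.47,-.13,.21],a),(dk(2,0,140),GF))
E
```

```text
[143 143 144 143 143 144 146 145 147 148 149 117 110 110 109 109 107 105
 107 108 110 109 110 120 129] [105 104 104 104 101  98  93  95 141 153 143 159 163 162 161 161 160 159
 160 160]
[ 10.2937  29.0765 -38.3009]
t 21.58 p [ 0.5912 -0.3545  0.0894] F [ 1.0066 -1.5311  2.8385] open 0.447
shift [-0.6819 -0.2035 -0.6758] turn [-0.0002 -0.0018  0.0001] deg 0.6
shift [-0.9434 -0.2823 -0.13  ] turn [ 0.0143  0.0404 -0.0532] deg 24.6
shift [-0.5487 -1.1047  0.1635] turn [ 0.0143  0.0404 -0.0532] deg 24.6
```

Call:
carry_out --deltas '[[[0,0,-0.1,0,0,0,1],[-0.03,-0.01,-0.22,0,0,0,1],[-0.09,-0.03,-0.35,0,0,0,1],[-0.17,-0.05,-0.47,0,0,0,1],[-0.28,-0.08,-0.57,0,0,0,1],[-0.4,-0.12,-0.63,0,0,0,1],[-0.51,-0.15,-0.66,0,0,0,1],[-0.6,-0.18,-0.67,0,0,0,1],[-0.66,-0.2,-0.675,0,0,0,1],[-0.68,-0.203,-0.676,0,0,0,1]]]'

```text
time_s: 22.42
position: [0.5376, -0.2574, 0.1848]
tcp_rot: [[0.708, -0.707, -0.002], [-0.707, -0.708, 0.0], [-0.002, 0.002, -1.0]]
force: [-0.3, -0.4, 0.2]
opening: 0.449
grasp_force: 30.0
```

Call:
carry_out --deltas '[[[-0.07,-0.02,-0.01,0.001,0.003,-0.004,1],[-0.17,-0.05,-0.02,0.003,0.007,-0.009,1],[-0.28,-0.08,-0.04,0.004,0.012,-0.016,1],[-0.4,-0.12,-0.06,0.006,0.017,-0.023,1],[-0.53,-0.16,-0.08,0.008,0.023,-0.03,1],[-0.66,-0.2,-0.1,0.01,0.028,-0.037,1],[-0.78,-0.24,-0.11,0.012,0.033,-0.044,1],[-0.87,-0.26,-0.12,0.013,0.037,-0.049,1],[-0.925,-0.28,-0.13,0.014,0.039,-0.052,1],[-0.943,-0.282,-0.13,0.0143,0.0404,-0.0532,1]]]'

```text
time_s: 23.25
position: [0.4677, -0.1283, 0.2043]
tcp_rot: [[0.868, -0.428, 0.253], [-0.424, -0.903, -0.073], [0.26, -0.044, -0.965]]
force: [1.0, 0.0, 0.8]
opening: 0.451
grasp_force: 30.0
```

```bash
python3 - <<'E'
from h import *
stat();M=telemetry.read_state()["tcp_rot"];v=R.from_matrix(M.T@GF).as_rotvec();a=M@R.from_rotvec(v*.8).as_matrix()
plan((dk(0,-35,135),GF),(dk(5.5,0,60),GF))
E
```

```text
q [-31.1188  16.1541 114.0679   6.8223  35.1902  79.4758] deck [  26.7668 -180.9468  162.2074] err [  5.195   14.3467 -19.0481] Fdeck [1.3076 0.124  0.2237]
t 23.25 p [ 0.4677 -0.1283  0.2043] F [1.0279 0.0202 0.8475] open 0.451
shift [-0.4465 -0.8839  0.1754] turn [ 0.0144  0.0399 -0.0529] deg 24.4
shift [ 0.0367 -0.2333  0.5   ] turn [0. 0. 0.] deg 0.0
```

Call:
carry_out --deltas '[[[-0.04,-0.07,0.01,0.001,0.003,-0.004,1],[-0.08,-0.16,0.02,0.003,0.007,-0.009,1],[-0.13,-0.26,0.04,0.004,0.012,-0.016,1],[-0.19,-0.37,0.06,0.006,0.017,-0.023,1],[-0.25,-0.49,0.09,0.008,0.023,-0.03,1],[-0.31,-0.61,0.11,0.01,0.028,-0.037,1],[-0.37,-0.72,0.14,0.012,0.033,-0.044,1],[-0.41,-0.81,0.16,0.013,0.037,-0.049,1],[-0.437,-0.865,0.17,0.014,0.039,-0.052,1],[-0.4465,-0.884,0.175,0.0144,0.04,-0.0529,1]]]'

```text
time_s: 24.08
position: [0.4764, 0.0121, 0.1693]
tcp_rot: [[0.862, -0.112, 0.494], [-0.101, -0.994, -0.05], [0.496, -0.007, -0.868]]
force: [0.5, 0.0, -0.3]
opening: 0.45
grasp_force: 30.0
```

```bash
python3 - <<'E'
from h import *
stat()
plan((dk(5.6,0,60),GF))
E
```

```text
q [-15.083   19.7155 128.5627  63.5698   5.1682  19.1864] deck [  4.4443 -40.4087 134.7748] err [-0.0349  0.2544 -0.7407] Fdeck [ 0.306   0.0998 -0.5072]
t 24.08 p [0.4764 0.0121 0.1693] F [ 0.526   0.0469 -0.2863] open 0.45
shift [ 0.0064 -0.2692  0.4986] turn [-0.0001  0.0007 -0.0021] deg 0.8
```

Call:
carry_out --deltas '[[[0,-0.04,0.02,0,0,-0.001,1],[0.003,-0.09,0.06,0,0,-0.002,1],[0.006,-0.14,0.12,0,0.0007,-0.0021,1],[0.006,-0.19,0.19,0,0.0007,-0.0021,1],[0.006,-0.23,0.26,0,0.0007,-0.0021,1],[0.006,-0.255,0.33,0,0.0007,-0.0021,1],[0.006,-0.265,0.4,0,0.0007,-0.0021,1],[0.006,-0.269,0.46,0,0.0007,-0.0021,1],[0.006,-0.269,0.49,0,0.0007,-0.0021,1],[0.006,-0.269,0.499,0,0.0007,-0.0021,1]]]'

```text
time_s: 24.92
position: [0.5133, 0.0501, 0.1196]
tcp_rot: [[0.861, -0.093, 0.5], [-0.09, -0.995, -0.031], [0.501, -0.019, -0.865]]
force: [0.8, -0.4, -0.4]
opening: 0.448
grasp_force: 30.0
```

```bash
python3 - <<'E'
from h import *
stat()
plan((dk(5.6,0,13),GF))
E
```

```text
q [ -8.3127  29.2275 125.9413 155.0509   5.695  -67.189 ] deck [ 8.0634  1.134  75.2791] err [-1.1414 -0.0635 -0.1459] Fdeck [ 0.5524 -0.3032 -0.7924]
t 24.92 p [0.5133 0.0501 0.1196] F [ 0.8395 -0.39   -0.41  ] open 0.448
shift [-0.0169  0.0159  0.4149] turn [-0.0032 -0.0002 -0.0004] deg 1.2
```

Call:
carry_out --deltas '[[[-0.017,0.016,0,-0.0032,0,0,1],[-0.017,0.016,0,-0.0032,0,0,1],[-0.017,0.016,0.04,-0.0032,0,0,1],[-0.017,0.016,0.1,-0.0032,0,0,1],[-0.017,0.016,0.17,-0.0032,0,0,1],[-0.017,0.016,0.24,-0.0032,0,0,1],[-0.017,0.016,0.3,-0.0032,0,0,1],[-0.017,0.016,0.34,-0.0032,0,0,1],[-0.017,0.016,0.36,-0.0032,0,0,1],[-0.017,0.016,0.36,-0.0032,0,0,1]]]'

```text
time_s: 25.75
position: [0.5361, 0.0471, 0.0711]
tcp_rot: [[0.862, -0.102, 0.497], [-0.09, -0.995, -0.049], [0.499, -0.002, -0.866]]
force: [0.0, -1.1, 0.3]
opening: 0.448
grasp_force: 30.0
```

```bash
python3 look.py pics/w12.png; python3 - <<'E'
from h import *
plan((dk(5.6,0,11),GF))
E
```

```text
q [ -7.3815  37.0707 124.0567 175.5748  11.0944 -86.9077] deck [ 3.7353  0.4006 21.7788] err [-0.0613  0.0544 -0.12  ] Fdeck [ 0.2355 -1.102   0.1761]
spots [array([360.9985, 200.2412]), array([256.6978, 200.4967])]
250 V [226 227 226 225 226 227 227 229 230 229 228 226 225 227 229 228 228 227
 226 227 228 227 227 228 170  92  72  70  70 122 136 138 137 137 137 136
 135 135 135 135 130  82  72  70  69  71  70  69  68  67] S [ 6  7  6  7  7  6  4  6  4  4  2 44 81 80 85 86 87 89 90 88]
253 V [227 227 226 225 226 227 227 229 229 229 228 226 225 227 229 228 227 226
 225 227 227 227 228 227 126  74  71  70  76 127 134 134 132 134 133 134
 133 133 133 132 132  85  72  69  70  69  70  68  68  68] S [ 6  6  4  6  6  6  6  4  4  4  4 42 81 85 87 89 87 86 90 90]
256 V [227 227 226 225 226 226 228 229 229 229 228 226 225 227 229 229 227 226
 225 227 228 228 228 159 107  76  72  70  70 121 137 137 138 138 138 137
 137 137 137 137 136  97  75  71  70  70  69  68  69  69] S [ 7  6  4  6  6  6  6  7  6  6  6 34 71 83 84 84 89 86 89 92]
222 V [135 136 135 135 135 134 135 134 135 133 134 134 134 135
[... 186 characters left out ...]
7  67  68  68  68  67  67  69  76  95 118 132 133
 132 134 133 132 130 119  83  60  61  61  78 113 134 134 133 134 133 134
 134 134 133 134 132 133 134 134]
228 V [128  96  74  59  53  53  91 126 134 134 135 135 100  64  60  60  60 110
 129 128 128 129 110  68  68  68  67  66  66  68  67  67  67  67  67  68
  69  69  68  69  69  68  69  71  73  73  75  74  73  73  71  71  71  72
  69  68  69  70  68  69  69  68  67  68  66  67  65  65  65  66  64  64
  62  66  99 130 130 130 132 120  82  58  59  56 103 134 134 134 134 132
 101  74  58  49  49  88 116 131]
t 25.8 p [0.5358 0.0472 0.0715] F [ 0.4918 -0.5094 -0.8046] open 0.448
shift [0.0132 0.0033 0.0752] turn [-0.0002  0.0001 -0.0003] deg 0.1
```

Call:
carry_out --deltas '[[[0.005,0,0.005,0,0,0,1],[0.01,0.002,0.012,0,0,0,1],[0.015,0.002,0.02,0,0,0,1],[0.016,0.002,0.03,0,0,0,1],[0.016,0.002,0.04,0,0,0,1],[0.016,0.002,0.048,0,0,0,1],[0.016,0.002,0.056,0,0,0,1],[0.016,0.002,0.063,0,0,0,1],[0.016,0.002,0.067,0,0,0,1],[0.016,0.002,0.068,0,0,0,1]]]'

```text
time_s: 26.63
position: [0.5429, 0.0462, 0.0642]
tcp_rot: [[0.862, -0.102, 0.497], [-0.089, -0.995, -0.049], [0.5, -0.002, -0.866]]
force: [0.8, 0.0, -0.6]
opening: 0.446
grasp_force: 30.0
```

Call:
carry_out --deltas '[[[0,0,0.003,0,0,0,1],[0,0,0.006,0,0,0,1],[0,0,0.009,0,0,0,1],[0,0,0.011,0,0,0,1],[0,0,0.013,0,0,0,1],[0,0,0.015,0,0,0,1],[0,0,0.017,0,0,0,1],[0,0,0.018,0,0,0,1],[0,0,0.018,0,0,0,1],[0,0,0.018,0,0,0,1]]]'

```text
time_s: 27.47
position: [0.5441, 0.0461, 0.062]
tcp_rot: [[0.862, -0.102, 0.497], [-0.089, -0.995, -0.049], [0.5, -0.002, -0.866]]
force: [0.1, -0.6, -0.5]
opening: 0.447
grasp_force: 30.0
```

```bash
python3 look.py pics/w13.png | head -8
```

```text
q [ -7.3756  38.5182 123.1413 175.7931  11.6635 -87.1347] deck [6.1873 0.2265 9.7895] err [-0.0624  0.0157 -0.1098] Fdeck [-0.1556 -0.5681 -0.5343]
spots [array([366.5756, 209.2527]), array([256.583 , 209.9588])]
250 V [225 224 225 226 225 225 224 225 226 225 226 226 224 226 226 227 229 228
 228 227 226 225 226 229 228 227 226 159 138 139 137 139 137 118  78  67
  67  67  88 129 132  84  73  72  71  73  71  69  69  71] S [ 6  7  6  4 10  8 11 11 12  6  6 42 73 74 83 80 79 85 85 83]
253 V [224 225 225 227 226 224 225 226 226 226 226 226 225 226 227 227 229 229
 228 227 226 225 227 229 228 227 219 154 138 138 139 138 137 109  75  69
  67  68  93 128 132  87  72  72  71  71  71  70  70  69] S [ 7  6  6  7 10 11 11 11  5  4  4 41 74 78 83 83 86 80 84 81]
```

Call:
carry_out --deltas '[[[0,0,0.003,0,0,0,1],[0,0,0.005,0,0,0,1],[0,0,0.007,0,0,0,1],[0,0,0.009,0,0,0,1],[0,0,0.011,0,0,0,1],[0,0,0.012,0,0,0,1],[0,0,0.013,0,0,0,1],[0,0,0.014,0,0,0,1],[0,0,0.014,0,0,0,1],[0,0,0.014,0,0,0,1]]]'

```text
time_s: 28.35
position: [0.5452, 0.046, 0.0602]
tcp_rot: [[0.861, -0.102, 0.497], [-0.089, -0.995, -0.049], [0.5, -0.002, -0.866]]
force: [-1.1, -0.9, 0.5]
opening: 0.447
grasp_force: 30.0
```

```bash
python3 -c "
from h import *
stat()"
```

```text
q [ -7.3679  38.7884 123.031  175.8631  11.829  -87.1996] deck [6.2111 0.2561 7.7486] err [-0.0637  0.0097 -0.1092] Fdeck [-0.6    -1.0077  0.9366]
```

Call:
carry_out --deltas '[[[0,0,0.001,0,0,0,1],[0,0,0.002,0,0,0,1],[0,0,0.003,0,0,0,1],[0,0,0.004,0,0,0,1],[0,0,0.005,0,0,0,1],[0,0,0.006,0,0,0,1],[0,0,0.006,0,0,0,1],[0,0,0.006,0,0,0,1],[0,0,0.006,0,0,0,1],[0,0,0.006,0,0,0,1]]]'

```text
time_s: 29.18
position: [0.5452, 0.046, 0.0601]
tcp_rot: [[0.861, -0.102, 0.498], [-0.089, -0.995, -0.049], [0.501, -0.002, -0.866]]
force: [-5.0, -0.6, 9.0]
opening: 0.443
grasp_force: 30.0
```

```bash
python3 -c "
from h import *
stat()"
```

```text
q [ -7.3654  38.8161 123.0594 175.8983  11.9293 -87.2268] deck [6.1951 0.2787 7.6733] err [-0.0638 -0.0348 -0.115 ] Fdeck [ 0.2765 -1.0716 10.2565]
```

Call:
carry_out --deltas '[[[0,0,-0.002,0,0,0,0.05],[0,0,-0.003,0,0,0,-0.05],[0,0,-0.003,0,0,0,-0.15],[0,0,-0.003,0,0,0,-0.15],[0,0,-0.003,0,0,0,-0.15],[0,0,-0.02,0,0,0,-0.15],[0,0,-0.05,0,0,0,-0.15],[0,0,-0.1,0,0,0,-0.15],[0,0,-0.17,0,0,0,-0.15],[0,0,-0.25,0,0,0,-0.15]]]'

```text
time_s: 30.02
position: [0.5264, 0.0478, 0.0923]
tcp_rot: [[0.862, -0.102, 0.497], [-0.089, -0.995, -0.049], [0.499, -0.002, -0.866]]
force: [-0.3, 0.1, 0.0]
opening: 0.57
grasp_force: 0.0
```

```bash
python3 - <<'E'
from h import *
json.dump([dk(5.5,0,-1.3).tolist(),YAW],open("deck.json","w"))
E
python3 - <<'E'
from h import *
stat();print(O)
s=telemetry.read_state();im=capture("wrist")[:,:,::-1];cv2.imwrite("pics/w14.png",im)
print([proj("wrist",dk(0,y,30),s) for y in (-70,0,70)])
m=cv2.inRange(cv2.cvtColor(im,cv2.COLOR_BGR2HSV),(5,60,30),(25,255,255));m[:150]=0;k,l,st,c=cv2.connectedComponentsWithStats(m)
for i in range(1,k):
    if st[i,4]>300:print(st[i],c[i])
for n in("top","side"):cv2.imwrite(f"pics/{n}2.png",capture(n)[:,:,::-1])
# bar in top view: dark pixels left of hinge
T=lambda x,y:((x+.5)/2.75+145-.5,(y+.5)/2.75+130-.5)
S=lambda x,y:((x+.5)/2.5+170-.5,(y+.5)/2.5+100-.5)
p,e=tri([ray("top",T(40,266)),ray("side",S(32,62))]);d=todk(p);print("tip deck",d,e,"rel hinge",d-[0,147,37],np.linalg.norm(d-[0,147,37]),"angle",np.arctan2(d[2]-37,-(d[1]-147)))
E
```

```text
q [ -7.4558  33.72   124.8557 174.0211   8.5615 -85.4118] deck [ 0.3867  0.2022 46.2809] err [-0.0619  0.0482 -0.1102] Fdeck [-0.2781  0.0598  0.1814]
[0.5490425666967128, 0.045332708021012746, 0.05202416697508023]
[array([360.0485, 232.633 ]), array([256.4254, 234.2932]), array([152.2785, 233.0382])]
[   0  150   55  101 4318] [ 22.8173 193.7501]
[ 452  163   60   88 3337] [488.157  205.3084]
[ 225  200   58   62 2795] [253.0869 230.5249]
[ 322  200   58   96 2432] [348.1164 232.0683]
[ 130  204   58   93 2290] [160.9707 236.0825]
[ 162  276  281   48 6194] [286.3847 307.0026]
tip deck [ -3.3946 173.6113 301.1082] 0.001224162192057139 rel hinge [ -3.3946  26.6113 264.1082] 265.46719889341944 angle 1.6712163908526796
```

Both knobs are standing on their circles. Before choosing how to move the bar I'll fit a small kinematic model from logged poses, so I can check reach.

```bash
cat > kin.py <<'E'
from h import *
D=[([-81.56,30.28,82.155,0,67.69],[.2,-.5914,.2216],[0,.002,-1]),
([-50.146,28.161,91.944,0,59.96],[.4433,-.3578,.192],[0,.001,-1]),
([-45.4935,37.0496,97.9893,0,45.15],[.4642,-.3139,.0802],[-.0023,.0024,-1]),
([-30.8425,7.5314,120.5093,16.19,30.4264],[.4492,-.0887,.2466],[.398,-.073,-.914]),
([-15.9311,30.1598,121.1371,64.6,4.24],[.5376,-.0168,.1122],[.452,-.06,-.89]),
([-20.0911,22.2283,129.0403,91.16,6.96],[.4801,-.018,.1547],[.492,-.051,-.869]),
([-18.3361,37.2412,125.8971,153,13.95],[.5286,-.0231,.0697],[.497,-.049,-.866]),
([-37.0945,29.7037,85.8819,0,64.52],[.5414,-.2702,.2074],[-.001,.001,-1]),
([-31.1188,16.1541,114.0679,6.82,35.19],[.4677,-.1283,.2043],[.253,-.073,-.965]),
([-7.4558,33.72,124.8557,174,8.56],[.5264,.0478,.0923],[.497,-.049,-.866])]
A=[];b=[]
for q,p,t in D:
    q1,q2,q3=np.radians(q[:3]);c,s=np.cos(q1),np.sin(q1);s2,c2,s3,c3=np.sin(q2),np.cos(q2),np.sin(q2+q3),np.cos(q2+q3)
    # unknown: a,h,L1,L2,e,d,lat
    A+=[[1,0,s2,s3,c3,c*t[0]+s*t[1],0],[0,1,c2,c3,-s3,t[2],0],[0,0,0,0,0,-s*t[0]+c*t[1],1]]
    b+=[c*p[0]+s*p[1],p[2],-s*p[0]+c*p[1]]
K,res,*_=np.linalg.lstsq(np.array(A),np.array(b),rcond=None)
if __name__=="__main__":print(K,np.abs(np.array(A)@K-b).max())
a,h_,L1,L2,e,d,lat=K
from scipy.optimize import least_squares
def ik(p,M):
    w=np.array(p)-d*M[:,2];rr=np.sqrt(w[0]**2+w[1]**2-lat**2);q1=np.arctan2(w[1],w[0])-np.arctan2(lat,rr)
    f=lambda x:[a+L1*np.sin(x[0])+L2*np.sin(x[0]+x[1])+e*np.cos(x[0]+x[1])-rr,h_+L1*np.cos(x[0])+L2*np.cos(x[0]+x[1])-e*np.sin(x[0]+x[1])-w[2]]
    o=least_squares(f,[.4,2.0]);q2,q3=o.x
    g=q2+q3;c,s=np.cos(q1),np.sin(q1)
    U=np.array([[c*np.cos(g),-s,c*np.sin(g)],[s*np.cos(g),c,s*np.sin(g)],[-np.sin(g),0,np.cos(g)]]) # z=forearm dir
    Q=U.T@M;q5=np.arccos(Q[2,2]);q4=np.arctan2(Q[1,2],Q[0,2])
    W=R.from_euler("ZY",[q4,q5]).as_matrix().T@Q;q6=np.arctan2(W[1,0],W[0,0])
    return np.degrees([q1,q2,q3,q4,q5,q6]).round(1),round(np.abs(o.fun).max(),4)
E
python3 kin.py; python3 - <<'E'
from kin import *
s=telemetry.read_state();print(s["joint_positions"],ik(s["position"],s["tcp_rot"]))
s1=down(120);print(ik([.4433,-.3578,.192],s1),"expect -50 28 92 0 60 -80")
rx=lambda al,yaw:deckR()@R.from_euler("x",-al,degrees=True).as_matrix()@np.diag([1,-1,-1.])@R.from_euler("z",yaw,degrees=True).as_matrix()
for th in(1.7,1.3,.9,.5,.25):
    g=np.array([0,147-255*np.cos(th),37+255*np.sin(th)])
    for al in(0,30):
        for yaw in(90,-90):
            M=rx(al,yaw);p=dk(*g)+.019*M[:,2];print(th,al,yaw,p,ik(p,M))
E
```

```text
[-0.0004  0.2746  0.588   0.392   0.114   0.3058  0.1109] 0.0002627061234373729
[ -7.4465  33.6709 124.8626 174.067    8.6368 -85.4615] (array([ -7.4,  33.7, 124.9, 174.1,   8.6,   4.5]), np.float64(0.0))
(array([-50.1,  28.1,  92. ,   0. ,  59.9,   9.9]), np.float64(0.0)) expect -50 28 92 0 60 -80
1.7 0 90 [0.4325 0.238  0.2866] (array([ 25. ,   8.8, 113.2, -26.8,  34.6, -40.1]), np.float64(0.0))
1.7 0 -90 [0.4325 0.238  0.2866] (array([ 25. ,   8.8, 113.2, -26.8,  34.6, 139.9]), np.float64(0.0))
1.7 30 90 [0.4302 0.2286 0.2888] (array([ 38.7,  21.8,  99.9, -45. ,  69.1, -16.4]), np.float64(0.0))
1.7 30 -90 [0.4302 0.2286 0.2888] (array([ 38.7,  21.8,  99.9, -45. ,  69.1, 163.6]), np.float64(0.0))
1.3 0 90 [0.4258 0.137  0.2804] (array([  8.4,   3.4, 121.1, -15.6,  27. , -63.7]), np.float64(0.0))
1.3 0 -90 [0.4258 0.137  0.2804] (array([  8.4,   3.4, 121.1, -15.6,  27. , 116.3]), np.float64(0.0))
1.3 30 90 [0.4236 0.1277 0.2826] (array([ 28.5,  16.4, 110.6, -49.9,  59.2, -18.4]), np.float64(0.0))
1.3 30 -90 [0.4236 0.1277 0.2826] (array([ 28.5,  16.4, 110.6, -49.9,  59.2, 161.6]), n
[... 591 characters left out ...]
 18.8, 129.3,  70. ,   8.5,   6.2]), np.float64(0.0))
0.5 30 90 [ 0.4693 -0.0333  0.1757] (array([  3.4,  26.4, 123.3, -82.2,  34.6,   0.2]), np.float64(0.0))
0.5 30 -90 [ 0.4693 -0.0333  0.1757] (array([   3.4,   26.4,  123.3,  -82.2,   34.6, -179.8]), np.float64(0.0))
0.25 0 90 [ 0.4986 -0.0501  0.1222] (array([-24.3,  28.4, 128.2, 119.8,  10.5, 133.6]), np.float64(0.0))
0.25 0 -90 [ 0.4986 -0.0501  0.1222] (array([-24.3,  28.4, 128.2, 119.8,  10.5, -46.4]), np.float64(0.0))
0.25 30 90 [ 0.4964 -0.0595  0.1245] (array([ -0.7,  34.5, 122.8, -97.2,  32.7,  13.7]), np.float64(0.0))
0.25 30 -90 [ 0.4964 -0.0595  0.1245] (array([  -0.7,   34.5,  122.8,  -97.2,   32.7, -166.3]), np.float64(0.0))
```

```bash
python3 - <<'E'
from kin import *
def sh(q):q=q[0].copy();q[5]-=90;q[5]=(q[5]+180)%360-180;return q
print("now",todk(telemetry.read_state()["position"]))
for w in([0,0,140],[-70,20,140],[-75,110,200],[-75,215,260],[0,215,260]):print(w,sh(ik(dk(*w),GF)))
for th in(1.75,1.6,1.3,1,.7,.5,.35,.2,.1,0):
    w=[0,147-240*np.cos(th)+4*np.sin(th)+15,37+240*np.sin(th)+4*np.cos(th)];print(th,np.round(w,1),sh(ik(dk(*w),GF)))
print(sh(ik(dk(0,-90,40),GF)))
E
```

```text
now [ 1.0493  0.279  46.6152]
[0, 0, 140] [ -7.7  19.6 127.3  16.6   3.3  71.8]
[-70, 20, 140] [  -3.7   24.2  136.5 -174.3   10.8  -93.7]
[-75, 110, 200] [ 16.3  15.8 129.9 -60.5  12.5 169.3]
[-75, 215, 260] [ 35.2  13.  117.9 -38.9  31.5 161.5]
[0, 215, 260] [ 29.1  12.2 110.4 -29.4  35.7 145.7]
1.75 [  0.  208.7 272.4] [ 28.8  10.5 110.6 -28.2  36.9 144.1]
1.6 [  0.  173.  276.8] [ 24.3   7.7 113.6 -25.9  35.  138.4]
1.3 [  0.  101.7 269.3] [ 12.7   4.  119.4 -19.   29.2 122.9]
1 [  0.   35.7 241.1] [ -0.5   4.6 124.4  -7.3  21.3 101.4]
0.7 [  0.  -19.  194.7] [-11.7  10.3 127.8  13.7  12.4  71.5]
0.5 [  0.  -46.7 155.6] [-16.5  16.4 128.9  46.1   7.4  34.8]
0.35 [  0.  -62.1 123.1] [-18.8  21.7 128.9  89.7   6.4 -11. ]
0.2 [  0.  -72.4  88.6] [-19.8  27.2 128.3 124.1   8.4 -46.6]
0.1 [  0.  -76.4  64.9] [-20.   30.8 127.6 137.   10.4 -59.8]
0 [  0. -78.  41.] [-19.8  34.3 126.6 145.4  12.3 -68.2]
[-21.7  34.5 126.6 141.9  12.8 -66.4]
```

```bash
python3 - <<'E'
from kin import *
def sh(q):q=q[0].copy();q[5]-=90;q[5]=(q[5]+180)%360-180;return q
for w in([20,0,150],[20,20,230],[10,60,290],[0,100,330],[0,160,330],[0,220,330],[0,215,265],[-40,215,265],[-45,150,265],[-45,100,250]):print(w,sh(ik(dk(*w),GF)))
plan((dk(20,0,150),GF),(dk(15,40,270),GF),(dk(0,100,330),GF),(dk(0,218,335),GF),(dk(0,218,265),GF))
E
```

```text
[20, 0, 150] [ -7.6  17.4 124.5   6.4   8.1  82.1]
[20, 20, 230] [ -3.9   5.8 122.7  -2.6  21.5  94. ]
[10, 60, 290] [  4.9  -0.9 119.9 -10.1  31.9 107.9]
[0, 100, 330] [ 14.4  -3.5 116.6 -15.8  39.5 120. ]
[0, 160, 330] [ 24.7   1.  112.3 -22.1  42.4 133.7]
[0, 220, 330] [ 32.8   5.7 107.1 -25.8  45.9 143.2]
[0, 215, 265] [ 29.3  11.7 110.2 -29.   36.4 145.4]
[-40, 215, 265] [ 32.4  11.9 114.4 -33.6  34.  153.1]
[-45, 150, 265] [ 23.7   7.6 121.  -31.3  28.3 144.3]
[-45, 100, 250] [ 14.3   6.5 125.7 -27.9  21.6 133.8]
t 30.17 p [0.5268 0.0479 0.0929] F [-0.5645  0.079   0.3246] open 0.576
shift [ 0.1272  0.0009 -0.6891] turn [-0.0002 -0.0002 -0.0003] deg 0.1
shift [-0.0333 -0.2667 -0.8   ] turn [0. 0. 0.] deg 0.0
shift [-0.1 -0.4 -0.4] turn [0. 0. 0.] deg 0.0
shift [-0.     -0.7867 -0.0333] turn [0. 0. 0.] deg 0.0
shift [ 0.     -0.      0.4667] turn [0. 0. 0.] deg 0.0
```

Call:
carry_out --deltas '[[[0,0,-0.06,0,0,0,-0.1],[0.01,0,-0.14,0,0,0,-0.1],[0.03,0,-0.23,0,0,0,-0.1],[0.05,0,-0.32,0,0,0,0.2],[0.07,0,-0.4,0,0,0,0.5],[0.09,0,-0.48,0,0,0,1],[0.11,0,-0.55,0,0,0,1],[0.12,0,-0.61,0,0,0,1],[0.127,0,-0.66,0,0,0,1],[0.127,0,-0.689,0,0,0,1]]]'

```text
time_s: 31.0
position: [0.4845, 0.0539, 0.1713]
tcp_rot: [[0.847, -0.107, 0.521], [-0.088, -0.994, -0.062], [0.524, 0.007, -0.851]]
force: [-0.2, 0.0, 0.3]
opening: 0.105
grasp_force: 0.0
```

```bash
python3 - <<'E'
from h import *
stat();plan((dk(15,40,270),GF),(dk(0,100,335),GF))
E
```

```text
q [ -6.8388  20.5389 127.8515 118.6513   0.0384 -29.4371] deck [  3.2781   1.972  135.8833] err [ 0.5096 -1.6248 -0.1059] Fdeck [-0.0258  0.0068  0.3255]
t 31.0 p [0.4845 0.0539 0.1713] F [-0.1835  0.0254  0.2689] open 0.105
shift [ 0.103  -0.2457 -0.8938] turn [ 0.0014 -0.0045 -0.0003] deg 1.7
shift [-0.1    -0.4    -0.4333] turn [0. 0. 0.] deg 0.0
```

Call:
carry_out --deltas '[[[0.09,0,-0.04,0.0014,-0.0045,0,1],[0.1,0,-0.08,0.0014,-0.0045,0,1],[0.103,-0.01,-0.13,0.0014,-0.0045,0,1],[0.103,-0.03,-0.2,0.0014,-0.0045,0,1],[0.103,-0.06,-0.3,0.0014,-0.0045,0,1],[0.103,-0.1,-0.42,0.0014,-0.0045,0,1],[0.103,-0.14,-0.56,0.0014,-0.0045,0,1],[0.103,-0.19,-0.7,0.0014,-0.0045,0,1],[0.103,-0.23,-0.82,0.0014,-0.0045,0,1],[0.103,-0.246,-0.894,0.0014,-0.0045,0,1]]]'

```text
time_s: 31.83
position: [0.48, 0.1083, 0.2165]
tcp_rot: [[0.855, -0.04, 0.517], [-0.078, -0.996, 0.052], [0.513, -0.085, -0.854]]
force: [0.0, 0.8, 0.0]
opening: 0.002
grasp_force: 0.0
```

```bash
python3 - <<'E'
from h import *
stat();plan((dk(0,100,338),GF),(dk(0,218,338),GF),(dk(0,218,268),GF))
E
```

```text
q [ -3.3354  13.7415 124.3914  23.5172  11.8341  68.5314] deck [ 17.2648  55.6208 180.0047] err [-5.9556 -0.8208  0.5633] Fdeck [-0.0528  0.8056  0.0538]
t 31.83 p [0.48   0.1083 0.2165] F [0.0091 0.8088 0.0201] open 0.002
shift [-0.0968 -0.4047 -1.0184] turn [-0.0165 -0.0023  0.0016] deg 6.0
shift [-0.     -0.7867 -0.    ] turn [0. 0. 0.] deg 0.0
shift [ 0.     -0.      0.4667] turn [0. 0. 0.] deg 0.0
```

Call:
carry_out --deltas '[[[0,0.1,-0.06,-0.0165,-0.002,0.0016,1],[0,0.1,-0.16,-0.0165,-0.002,0.0016,1],[0,0.1,-0.27,-0.0165,-0.002,0.0016,1],[-0.02,0.1,-0.39,-0.0165,-0.002,0.0016,1],[-0.04,0.1,-0.51,-0.0165,-0.002,0.0016,1],[-0.06,0.1,-0.63,-0.0165,-0.002,0.0016,1],[-0.08,0.1,-0.75,-0.0165,-0.002,0.0016,1],[-0.09,0.05,-0.86,-0.0165,-0.002,0.0016,1],[-0.097,0,-0.95,-0.0165,-0.002,0.0016,1],[-0.097,-0.04,-1,-0.0165,-0.002,0.0016,1]]]'

```text
time_s: 32.67
position: [0.3895, 0.1077, 0.3388]
tcp_rot: [[0.859, -0.101, 0.502], [-0.088, -0.995, -0.05], [0.504, -0.001, -0.864]]
force: [0.7, -0.0, -0.4]
opening: 0.007
grasp_force: 0.0
```

```bash
python3 - <<'E'
from h import *
stat();plan((dk(0,190,340),GF),(dk(0,218,338),GF),(dk(0,218,268),GF))
E
```

```text
q [  2.8612  -7.5001 119.8715  -7.0268  37.8344 103.0872] deck [  0.4405  45.8766 330.8737] err [-0.0522 -0.2818 -0.0335] Fdeck [ 0.3885  0.0459 -0.7162]
t 32.67 p [0.3895 0.1077 0.3388] F [ 0.6957 -0.0245 -0.426 ] open 0.007
shift [-0.0032 -0.9609 -0.06  ] turn [-0.0001 -0.0008 -0.0001] deg 0.3
shift [-0.     -0.1867  0.0133] turn [0. 0. 0.] deg 0.0
shift [ 0.     -0.      0.4667] turn [0. 0. 0.] deg 0.0
```

Call:
carry_out --deltas '[[[0,-0.03,-0.05,0,-0.0008,0,1],[0,-0.1,-0.09,0,-0.0008,0,1],[0,-0.2,-0.1,0,-0.0008,0,1],[0,-0.32,-0.1,0,-0.0008,0,1],[0,-0.45,-0.1,0,-0.0008,0,1],[0,-0.58,-0.1,0,-0.0008,0,1],[0,-0.71,-0.1,0,-0.0008,0,1],[0,-0.82,-0.1,0,-0.0008,0,1],[0,-0.91,-0.1,0,-0.0008,0,1],[0,-0.96,-0.1,0,-0.0008,0,1]]]'

```text
time_s: 33.5
position: [0.3973, 0.2529, 0.3505]
tcp_rot: [[0.863, -0.099, 0.496], [-0.086, -0.995, -0.049], [0.498, -0.001, -0.867]]
force: [-0.2, -0.8, 0.1]
opening: 0.006
grasp_force: 0.0
```

Call:
carry_out --deltas '[[[0,-0.06,0,0,0,0,1],[0,-0.13,0,0,0,0,1],[0,-0.19,0,0,0,0,1],[0,-0.22,0.04,0,0,0,1],[0,-0.22,0.12,0,0,0,1],[0,-0.22,0.22,0,0,0,1],[0,-0.22,0.32,0,0,0,1],[0,-0.22,0.42,0,0,0,1],[0,-0.22,0.48,0,0,0,1],[0,-0.22,0.5,0,0,0,1]]]'

```text
time_s: 34.33
position: [0.438, 0.2799, 0.2838]
tcp_rot: [[0.864, -0.102, 0.493], [-0.088, -0.995, -0.051], [0.496, 0.001, -0.868]]
force: [-0.4, 0.1, 0.1]
opening: 0.002
grasp_force: 0.0
```

```bash
python3 - <<'E'
from h import *
stat();s=telemetry.read_state();p0=todk(s["position"])
th=np.r_[np.linspace(1.85,0.06,42)]
w=np.c_[0*th,147-240*np.cos(th)+4*np.sin(th)+15,37+240*np.sin(th)+4*np.cos(th)]
i=0;b=p0
for c in range(5):
    seg=w[i:i+9] if c==0 else w[i:i+10]
    if len(seg)==0:break
    print("call",c,"th",th[i:i+10][[0,-1]]);print(np.round((seg-b)*[1,-1,-1]/150,3).tolist());b=seg[-1];i+=len(seg)
E
```

```text
q [ 30.1947  11.878  109.3345 -28.6757  37.5691 145.687 ] deck [ -0.3364 222.1092 267.8534] err [0.0705 0.256  0.0014] Fdeck [-0.2383  0.0543  0.3046]
call 0 th [1.85   1.4571]
[[0.002, -0.066, 0.008], [0.002, 0.001, -0.011], [0.002, 0.069, -0.027], [0.002, 0.138, -0.039], [0.002, 0.207, -0.049], [0.002, 0.277, -0.056], [0.002, 0.346, -0.06], [0.002, 0.416, -0.061], [0.002, 0.486, -0.059]]
call 1 th [1.4571 1.0641]
[[0.0, 0.07, 0.005], [0.0, 0.139, 0.014], [0.0, 0.208, 0.025], [0.0, 0.276, 0.039], [0.0, 0.344, 0.056], [0.0, 0.411, 0.077], [0.0, 0.477, 0.1], [0.0, 0.542, 0.126], [0.0, 0.605, 0.154], [0.0, 0.668, 0.186]]
call 2 th [1.0205 0.6276]
[[0.0, 0.061, 0.034], [0.0, 0.12, 0.071], [0.0, 0.178, 0.11], [0.0, 0.234, 0.152], [0.0, 0.288, 0.197], [0.0, 0.34, 0.243], [0.0, 0.39, 0.292], [0.0, 0.438, 0.343], [0.0, 0.483, 0.396], [0.0, 0.526, 0.451]]
call 3 th [0.5839 0.191 ]
[[0.0, 0.041, 0.057], [0.0, 0.079, 0.115], [0.0, 0.115, 0.175], [0.0, 0.148, 0.237], [0.0, 0.178, 0.3], [0.0, 0.205, 0.364], [0.0, 0.23, 0.429], [0.0, 0.252, 0.496], [0.0, 0.27, 0.563], [0.0, 0.286, 0.631]]
call 4 th [0.1473 0.06  ]
[[0.0, 0.013, 0.069], [0.0, 0.023, 0.138], [0.0, 0.03, 0.207]]
```

Call:
carry_out --deltas '[[[0.002,0.001,-0.011,0,0,0,1],[0.002,0.04,-0.02,0,0,0,1],[0.002,0.08,-0.03,0,0,0,1],[0.002,0.12,-0.036,0,0,0,1],[0.002,0.17,-0.043,0,0,0,1],[0.002,0.22,-0.05,0,0,0,1],[0.002,0.277,-0.056,0,0,0,1],[0.002,0.346,-0.06,0,0,0,1],[0.002,0.416,-0.061,0,0,0,1],[0.002,0.486,-0.059,0,0,0,1]]]'

```text
time_s: 35.17
position: [0.4264, 0.2078, 0.2939]
tcp_rot: [[0.862, -0.1, 0.497], [-0.088, -0.995, -0.049], [0.499, -0.001, -0.866]]
force: [0.1, 1.1, -0.6]
opening: 0.005
grasp_force: 0.3
```

```bash
python3 - <<'E'
from h import *
stat()
E
```

```text
q [ 20.743    5.8383 115.3715 -23.524   33.738  133.3062] deck [  1.0699 149.2182 278.7095] err [-0.0916  0.0483 -0.0111] Fdeck [-0.3016  1.153  -0.5718]
```

Contact looks light (about +1 N in y, pad force 0.3). I'll continue along the arc.

Call:
carry_out --deltas '[[[0,0.07,0.005,0,0,0,1],[0,0.139,0.014,0,0,0,1],[0,0.208,0.025,0,0,0,1],[0,0.276,0.039,0,0,0,1],[0,0.344,0.056,0,0,0,1],[0,0.411,0.077,0,0,0,1],[0,0.477,0.1,0,0,0,1],[0,0.542,0.126,0,0,0,1],[0,0.605,0.154,0,0,0,1],[0,0.668,0.186,0,0,0,1]]]'

```text
time_s: 36.0
position: [0.4301, 0.1066, 0.2695]
tcp_rot: [[0.862, -0.101, 0.497], [-0.088, -0.995, -0.05], [0.499, -0.001, -0.866]]
force: [-1.0, 0.6, 1.1]
opening: 0.009
grasp_force: 0.2
```

```bash
python3 - <<'E'
from h import *
stat()
t=capture("top")[:,:,::-1];sd=capture("side")[:,:,::-1]
cv2.imwrite("pics/top3.png",t);cv2.imwrite("pics/side3.png",sd)
a=cv2.resize(t[130:230,140:310],None,fx=2.3,fy=2.3,interpolation=2);b=cv2.resize(sd[90:290,160:340],None,fx=2.2,fy=2.2,interpolation=2)
H=max(a.shape[0],b.shape[0]);f=lambda x:cv2.copyMakeBorder(x,0,H-x.shape[0],0,0,0)
cv2.imwrite("pics/c3.png",np.hstack([f(a),f(b)]));print(a.shape,b.shape)
E
```

```text
q [  2.1939   3.7611 123.233   -9.8864  23.5944 106.0279] deck [  0.8787  48.8847 250.5672] err [-0.0422  0.0393 -0.0171] Fdeck [-0.3309  0.4686  1.5022]
(230, 391, 3) (440, 396, 3)
```

View pics/c3.png

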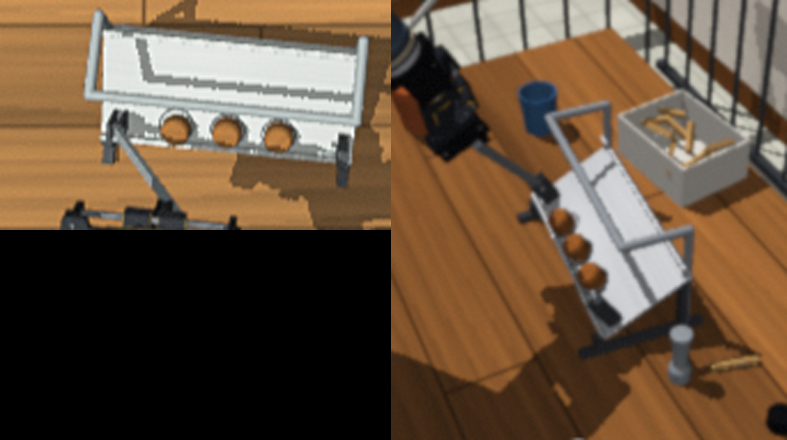

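The three knobs stand in a row at top-crop (175,128), (227,132) and (279,136), and the bar is following the closed fingers. I'll continue the arc.

Call:
carry_out --deltas '[[[0,0.061,0.034,0,0,0,1],[0,0.12,0.071,0,0,0,1],[0,0.178,0.11,0,0,0,1],[0,0.234,0.152,0,0,0,1],[0,0.288,0.197,0,0,0,1],[0,0.34,0.243,0,0,0,1],[0,0.39,0.292,0,0,0,1],[0,0.438,0.343,0,0,0,1],[0,0.483,0.396,0,0,0,1],[0,0.526,0.451,0,0,0,1]]]'

```text
time_s: 36.93
position: [0.4562, 0.0254, 0.2107]
tcp_rot: [[0.862, -0.1, 0.497], [-0.087, -0.995, -0.05], [0.499, -0.001, -0.866]]
force: [0.4, 0.0, 0.4]
opening: 0.007
grasp_force: 0.2
```

```bash
python3 - <<'E'
from h import *
stat();p0=todk(telemetry.read_state()["position"])
th=np.linspace(.6,.2,10)
w=np.c_[0*th,147-240*np.cos(th)+4*np.sin(th)+15,37+240*np.sin(th)+4*np.cos(th)]
print(np.round((w-p0)*[1,-1,-1]/150,3).tolist())
E
```

```text
q [-13.5977  12.0753 128.0832  21.4032  10.8517  62.1593] deck [  1.0845 -29.1683 182.5808] err [-0.055   0.0416  0.0197] Fdeck [0.5556 0.0587 0.1025]
[[-0.007, 0.031, 0.045], [-0.007, 0.071, 0.104], [-0.007, 0.108, 0.165], [-0.007, 0.142, 0.227], [-0.007, 0.174, 0.291], [-0.007, 0.203, 0.356], [-0.007, 0.229, 0.422], [-0.007, 0.252, 0.489], [-0.007, 0.272, 0.557], [-0.007, 0.288, 0.627]]
```

Call:
carry_out --deltas '[[[-0.003,0.015,0.022,0,0,0,1],[-0.007,0.031,0.045,0,0,0,1],[-0.007,0.051,0.074,0,0,0,1],[-0.007,0.071,0.104,0,0,0,1],[-0.007,0.09,0.134,0,0,0,1],[-0.007,0.108,0.165,0,0,0,1],[-0.007,0.125,0.196,0,0,0,1],[-0.007,0.142,0.227,0,0,0,1],[-0.007,0.158,0.259,0,0,0,1],[-0.007,0.174,0.291,0,0,0,1]]]'

```text
time_s: 37.77
position: [0.4745, -0.0023, 0.1723]
tcp_rot: [[0.862, -0.1, 0.497], [-0.087, -0.995, -0.049], [0.499, -0.001, -0.866]]
force: [-0.2, 0.0, 0.0]
opening: 0.006
grasp_force: 0.1
```

Call:
carry_out --deltas '[[[0,0.015,0.032,0,0,0,1],[0,0.029,0.065,0,0,0,1],[0,0.042,0.098,0,0,0,1],[0,0.055,0.131,0,0,0,1],[0,0.067,0.165,0,0,0,1],[0,0.078,0.198,0,0,0,1],[0,0.088,0.232,0,0,0,1],[0,0.098,0.266,0,0,0,1],[0,0.106,0.301,0,0,0,1],[0,0.114,0.336,0,0,0,1]]]'

```text
time_s: 38.6
position: [0.498, -0.0219, 0.1286]
tcp_rot: [[0.862, -0.1, 0.497], [-0.087, -0.995, -0.05], [0.5, -0.001, -0.866]]
force: [0.5, -0.3, -0.1]
opening: 0.007
grasp_force: 0.1
```

```bash
python3 - <<'E'
from h import *
stat();plan((dk(0,-84,56),GF),(dk(0,-88,40),GF))
E
```

```text
q [-19.8135  27.2448 128.2368 123.7015   8.4188 -46.2108] deck [  0.1618 -72.0275  88.3426] err [-0.0501  0.0328  0.0206] Fdeck [ 0.3982 -0.2996 -0.3108]
t 38.6 p [ 0.498  -0.0219  0.1286] F [ 0.4674 -0.3486 -0.07  ] open 0.007
shift [-0.001   0.08    0.2155] turn [-0.0001  0.0001  0.0001] deg 0.1
shift [0.     0.0267 0.1067] turn [0. 0. 0.] deg 0.0
```

Call:
carry_out --deltas '[[[0,0.01,0.02,0,0,0,1],[0,0.02,0.045,0,0,0,1],[0,0.03,0.07,0,0,0,1],[0,0.04,0.095,0,0,0,1],[0,0.05,0.12,0,0,0,1],[0,0.06,0.145,0,0,0,1],[0,0.07,0.17,0,0,0,1],[0,0.08,0.19,0,0,0,1],[0,0.08,0.205,0,0,0,1],[0,0.08,0.215,0,0,0,1]]]'

```text
time_s: 39.43
position: [0.5125, -0.0354, 0.1004]
tcp_rot: [[0.862, -0.101, 0.496], [-0.088, -0.995, -0.049], [0.499, -0.001, -0.867]]
force: [-0.6, 0.2, 0.3]
opening: 0.007
grasp_force: 0.1
```

Call:
carry_out --deltas '[[[0,0.005,0.01,0,0,0,1],[0,0.01,0.022,0,0,0,1],[0,0.015,0.034,0,0,0,1],[0,0.02,0.046,0,0,0,1],[0,0.025,0.058,0,0,0,1],[0,0.027,0.068,0,0,0,1],[0,0.027,0.078,0,0,0,1],[0,0.027,0.087,0,0,0,1],[0,0.027,0.095,0,0,0,1],[0,0.027,0.1,0,0,0,1]]]'

```text
time_s: 40.27
position: [0.5192, -0.0404, 0.0873]
tcp_rot: [[0.862, -0.101, 0.496], [-0.088, -0.995, -0.05], [0.498, -0.001, -0.867]]
force: [-3.1, -0.3, 9.6]
opening: 0.007
grasp_force: 4.7
```

```bash
python3 - <<'E'
from h import *
stat()
E
```

```text
q [-21.4504  34.358  126.6384 141.7293  12.6028 -66.0246] deck [ -0.5368 -88.3092  41.0293] err [-0.0408  0.1047 -0.035 ] Fdeck [ 2.1011 -0.5735  9.8546]
```

Call:
carry_out --deltas '[[[0,0,0.002,0,0,0,1],[0,0,0.004,0,0,0,1],[0,0,0.006,0,0,0,1],[0,0,0.008,0,0,0,1],[0,0,0.01,0,0,0,1],[0,0,0.012,0,0,0,1],[0,0,0.013,0,0,0,1],[0,0,0.013,0,0,0,1],[0,0,0.013,0,0,0,1],[0,0,0.013,0,0,0,1]]]'

```text
time_s: 41.1
position: [0.5194, -0.0404, 0.0869]
tcp_rot: [[0.862, -0.102, 0.497], [-0.089, -0.995, -0.05], [0.5, -0.001, -0.866]]
force: [-7.6, -1.3, 16.4]
opening: 0.002
grasp_force: 8.9
```

```bash
python3 - <<'E'
from h import *
stat()
E
```

```text
q [-21.4342  34.4433 126.6755 142.339   12.7537 -66.591 ] deck [ -0.5364 -88.3     40.6378] err [-0.0154  0.0306 -0.066 ] Fdeck [ 1.7301 -2.0291 17.8812]
```

Call:
carry_out --deltas '[[[0,0,0.002,0,0,0,1],[0,0,0.004,0,0,0,1],[0,0,0.006,0,0,0,1],[0,0,0.008,0,0,0,1],[0,0,0.008,0,0,0,1],[0,0,0,0,0,0,1],[0,0,-0.03,0,0,0,1],[0,0,-0.09,0,0,0,1],[0,0,-0.17,0,0,0,1],[0,0,-0.27,0,0,0,1]]]'

```text
time_s: 41.93
position: [0.5, -0.0385, 0.1206]
tcp_rot: [[0.863, -0.101, 0.495], [-0.088, -0.995, -0.049], [0.498, -0.001, -0.867]]
force: [0.0, 0.7, 0.2]
opening: 0.004
grasp_force: 0.0
```

Call:
carry_out --deltas '[[[0,0,-0.08,0,0,0,1],[0,0,-0.16,0,0,0,1],[0,0,-0.25,0,0,0,1],[0,0,-0.34,0,0,0,1],[0,0,-0.42,0,0,0,1],[0,0,-0.49,0,0,0,1],[0,0,-0.55,0,0,0,1],[0,0,-0.59,0,0,0,1],[0,0,-0.6,0,0,0,1],[0,0,-0.6,0,0,0,1]]]'

```text
time_s: 42.77
position: [0.4554, -0.0338, 0.1992]
tcp_rot: [[0.862, -0.1, 0.497], [-0.087, -0.995, -0.05], [0.499, -0.001, -0.866]]
force: [-0.0, 0.2, 0.2]
opening: 0.004
grasp_force: 0.0
```

```bash
python3 - <<'E'
from h import *
stat();s=telemetry.read_state()
im=capture("wrist")[:,:,::-1];cv2.imwrite("pics/w20.png",im)
g=cv2.cvtColor(im,cv2.COLOR_BGR2HSV)
print("pred bar edges/end",[proj("wrist",dk(x,y,41),s) for x,y in((-7,-20),(7,-20),(-7,-110),(7,-110),(0,-128))])
print("open .05:",[proj("wrist",dk(x,147-267*np.cos(.05),41+267*np.sin(.05)),s) for x in(-7,7)])
for y in(-35,-105):
    c=int(proj("wrist",dk(0,y,41),s)[0]);print(y,c,g[170:262,c,2],"S",g[170:262:3,c,1])
r=int(proj("wrist",dk(0,-120,41),s)[1]);print("row",r,g[r,230:330,2])
for n in("top","side"):cv2.imwrite(f"pics/{n}4.png",capture(n)[:,:,::-1])
E
```

```text
q [-24.9143  13.6819 129.377   48.7894  12.6192  25.1782] deck [ -0.1262 -88.1898 170.0241] err [-0.0527  0.0487  0.0115] Fdeck [0.0982 0.2201 0.2243]
pred bar edges/end [array([189.1119, 196.9294]), array([188.3593, 183.6916]), array([276.8037, 196.9466]), array([277.0847, 183.5142]), array([294.6043, 190.3129])]
open .05: [array([287.6799, 200.6461]), array([288.1208, 186.6842])]
-35 203 [238 238 239 239 236 236 236 237 238 238 237 239 239 229 222 175 137 111
 135 187 199 200 197 193 194 197 205 206 201 198 204 177 235 238 140 117
 119 182 236 237 233 235 166 177 176 175 174 172 172 171 169 166 162 158
 157 160 162 163 164 165 167 169 172 175 176 172 148  82  44  43  42  43
  42  42  42  40  41  39  40  39  38  38  39  36  36  37  37  37  38  35
  35  34] S [  3   3   2   3   2   4   9  13  11  12  10   3   4   3  89 119 119 123
 120 122 122 125 121  24  18  13  26  20  21  21  15]
-105 272 [235 236 236 236 233 234 232 232 235 236 234 233 231 169 145 146 133 103
 132 184 135 119 119 117 118 118 120 120 118 117 119 119 138 142 108 100
 102 119 142 145 141 141 142 153 155 156 158 160 160 160 162 162 165 165
 167 170 173 176 173 169 168 168 169 171 157 158 152  66  35  38  35  35
  35  36  35  36  34  36  35  34  34  31  33  33  33  34  31  34  34  31
  33  33] S [  3   4   3   3   3   3  10  11  11  11  11   4   5   5  83 119 123 123
 125 128 124 127 128  20  15  21  15  25  31  30  23]
row 190 [197 196 197 198 197 197 197 197 197 197 196 197 197 196 196 196 196 196
 196 197 196 195 185 122 120 120 120 120 120 120 120 119 120 119 120 119
 119 119 118 122 150 184 135 135 135 135 153 195 195 185 152 146 146 142
 142 168 188 197 191 176 153 131 137 146 146 146 145 144 145 144 144 144
 144 144 144 143 143  80  50  47  57  47  46  46  46  46  46  46  49  60
  64  64  62  63  62  63  61  61  62  61]
```

```bash
python3 - <<'E'
from h import *
for n in("top3","top4"):
    im=cv2.imread(f"pics/{n}.png");m=cv2.inRange(cv2.cvtColor(im,cv2.COLOR_BGR2HSV),(5,110,30),(25,255,255))[178:200,205:275]
    k,l,st,c=cv2.connectedComponentsWithStats(m);print(n,[(st[i].tolist(),c[i].round(1).tolist()) for i in range(1,k) if st[i,4]>15])
print(job.hand_in())
E
```

```text
top3 [([0, 3, 59, 19, 332], [17.6, 15.4]), ([27, 3, 13, 13, 125], [33.2, 9.4]), ([50, 6, 12, 12, 122], [55.7, 11.5])]
top4 [([5, 3, 13, 6, 55], [11.5, 5.6]), ([27, 3, 13, 8, 73], [33.4, 7.1]), ([50, 5, 12, 8, 72], [55.8, 9.2]), ([0, 14, 60, 8, 220], [21.1, 19.2])]
the job is handed in; nothing more can be done
None
```

The job is handed in: the two loose knobs were set down on spot0 and spot1, next to the one already on spot2. The keeper bar was pressed until it stopped at its shut height (about 41 mm above the plate) and let go; I confirmed that by tool height and force, without seeing the catch itself.

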